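# Put the gift-wrapping corner right

### The arm

A 6-joint arm with a two-finger parallel gripper is mounted at the origin on a cart in front of the work surface, level with it; the furniture and walls round the work are solid. World frame = base frame: x ahead of the robot, y to its left, z up, the work surface at z = 0. Lengths are in m, angles in rad, forces in N, time in s.
With the tool pointing down it reaches from about 0.35 to 0.85 m from the base axis. Payload 8.1 kg.
Tool frame: the origin (TCP) lies at the very end of the fingers, on their centre line; the grasp point (between the pads) lies 19 mm behind it (hold_point_z is the distance from the TCP to the grasp point, in m); z points along the fingers, x is the direction in which the jaws open and shut, and the axes are right-handed (so a half turn about z gives the same grasp; the last joint's range is limited). The gripper opens to 85 mm and grips with 20 to 120 N. Pads are 22 mm wide; open, the fingers measure 114 mm over their backs; the gripper's body (76 mm by 85 mm) begins 54 mm behind the grasp point. The pads swing forward as they close: fully open they stand 13 mm farther back than shut.
Start: joints at [-1.361, 0.13, 1.488, -0, 1.523, -0.085], TCP at [0.174, -0.574, 0.231] pointing down, gripper open.
Joint ranges: [-2.96, 2.96], [-0.89, 2.26], [0.02, 2.5], [-1.34, 4.48], [0, 2.73], [-2.66, 2.66]. Speed limits (rad/s): [2.39, 2.39, 2.79, 3.14, 3.14, 3.14].

### API

Orientations are given as a rotation vector (axis times angle).
In Python, from workcell import get_obs, grab_frame, camera_model, close_job, hold_point_z gives the robot as it stands.
- The arm moves only by the tool step_arm, never from a script. Its argument "steps" is a list of rows, each a list of 6 numbers: the shift along the tool's x, y, z in units of 10 cm (1.0 is 10 cm), then the turn, a rotation vector about the tool's x, y, z in units of pi/2 rad (1.0 is pi/2 rad). A call has exactly 5 rows; each row shifts and turns the commanded pose from where the row before left it, along the tool's axes as they then stand; what a row does not reach is not made up. A row lasts 1/10 s, in which the tool goes at most 50 mm and 8.59 degrees, less where a joint would pass 70% of its speed; a pose out of reach is approached as far as the arm can. A call with a number of a shift or a turn outside -1 to 1 is refused whole. A call with a gripper value outside its range is refused whole. "claw" is the opening, from -1 (shut) to 1 (fully open), so that 0 is half open, set as the call begins (left out, the last holds). The fingers move at their own pace and stop on an object; "newtons" is the grip in N (left out, the last holds). Time passes only in rows, so rows that do not move let the fingers close, or fill a call up. It gives the time, the measured TCP pose, the force and the opening at its end, in the units of the state.
- get_obs(): the state, without advancing time (a new reading comes with each control period).
- grab_frame(name): name is "scene" or "top" or "wrist"; returns the picture (480x640x3 uint8, red, green, blue); there is no depth.
- camera_model(name): a dict with "fov_y" (degrees; the focal length in pixels is half the picture's height over the tangent of half this angle, whatever the lens; pixels are square), "cx", "cy" (the principal point, pixels), "world_from_camera" (4x4, takes a point from camera to world coordinates). Camera axes: x right, y down, z forward; pixel columns grow to the right and rows downward; lengths in m; the calibration is good to about 2 mm. A picture is of the moment at which its call begins: read the wrist's pose just before it. camera_model takes no time and is no camera call; for the wrist camera it gives the pose at the moment of the call.
- close_job(): hands the job in, once; it reports no verdict.
The state is a dict: "t": time; "joints": joint angles; "joint_vel": joint speeds; "tau": joint torques, N m; "ee_pos": TCP position; "tcp_rot": TCP orientation; "force": force on the tool from outside, world axes, zero at the start; "ft_torque": the same for the moment, N m; "gripper_width": finger opening in m.
Only numpy, scipy, OpenCV 4.12 (cv2) and the standard library are available. Lean on these libraries where they do the work, as an engineer would, in place of code of your own. Each camera call takes 0.05 s, during which the arm holds its last target.

### The job

The gift-wrapping corner is laid out wrong: the ribbon spool, the tin and the box of chocolates each stand on another one's base. Change them round, putting one aside on a free spot of the counter on the way, so that the spool lies flat in the middle of the round coaster, the tin upright in the middle of the square tile, and the box lies flat in the middle of the oblong board with its length along the board. Leave the bell, the bean dish and the hand stamp where they are.

Things in the scene. Friction and masses are not known exactly. Their poses are not given: they have to be found in the camera images.
- spool_center (a point): Flat round spool of pink gift ribbon with two tan discs, lying on its side face, 61 mm in diameter, 20 mm high, with a small hole in the middle. The point is its centre, half-way up (10 mm over its underside). Its own z is up.
- tin_center (a point): Round upright tin of drinking chocolate, teal with a tan lid, 62 mm in diameter (60 mm to the fingers), 75 mm high. The point is its centre, half-way up (37.5 mm over its foot). Its own z is up.
- chocolates_center (a point): Flat cardboard box of chocolates, tan with a brown label, 62 mm wide (its own x) by 110 mm long (its own y) by 34 mm high. The point is its centre, half-way up (17 mm over its underside). Grip it across its width.
- coaster_top (a point): Round cork coaster, 92 mm in diameter, 8 mm thick, fixed to the counter: the ribbon spool's place. The point is the centre of its upper face, z up.
- tile_top (a point): Square grey stone tile, 92 by 92 mm, 8 mm thick, fixed to the counter: the tin's place. The point is the centre of its upper face, x and y along its sides, z up.
- board_top (a point): Oblong dark wooden board, 82 mm wide (its own x) by 130 mm long (its own y), 8 mm thick, fixed to the counter: the chocolate box's place. The point is the centre of its upper face, z up.
- bell: Bystander: brass counter bell on a black foot, 64 mm in diameter, 47 mm high, loose. Origin under its centre, on the counter. About 0.13 m beyond it (away from the robot and to the right) a wall screen hangs over the counter, its lower edge 0.42 m up.
- dish: Bystander: white dish of cocoa beans, 68 mm in diameter, 42 mm high, loose. Origin under its centre, on the counter.
- stamp: Bystander: dark wooden hand stamp, base 24 by 42 mm, 60 mm high, loose. Origin under its centre, on the counter.
- nib_mill: Obstacle, fixed, always in the same place: hand mill 263 mm tall. Its base is a 140 mm square turned about 45 degrees, centre 25 mm further in world +x and 19 mm in world +y than this origin; the crank bar, 205 to 263 mm up, reaches from that centre to about 8 mm in +x and 105 mm in -y of this origin. The counter 0.115 m in +x and 0.155 m in +y of this origin is always free.

How it is judged:
At the end, for the whole second after the job is handed in: Spool on the coaster, tin on the tile, box on the board: each released, at rest and level (7 degrees), standing on its base (height within 5 mm), its centre within 15 mm of the base's centre; the box's length within 11 degrees of the board's; bell, dish and stamp within 20 mm of where they stood (horizontal distance between spool_center and coaster_top below 0.015 m and z of spool_center in the frame of coaster_top between 0.005 and 0.015 m and angle between each of spool_center, tin_center, chocolates_center's own z axis and vertical below 0.12 rad and linear speed of each of spool, tin, chocolates below 0.02 m/s and horizontal distance between tin_center and tile_top below 0.015 m and z of tin_center in the frame of tile_top between 0.0325 and 0.0425 m and horizontal distance between chocolates_center and board_top below 0.015 m and z of chocolates_center in the frame of board_top between 0.012 and 0.022 m and angle between the y axis of chocolates_center and the y axis of board_top, either way round below 0.2 rad and distance of each of bell, dish, stamp from where it was at the start of the episode below 0.02 m); the robot touches nothing.
It fails at once if the bell was pushed out of its place (distance of bell from where it was at the start of the episode above 0.02 m).
It fails at once if the bean dish was pushed out of its place (distance of dish from where it was at the start of the episode above 0.02 m).
It fails at once if the hand stamp was pushed out of its place (distance of stamp from where it was at the start of the episode above 0.02 m).
It also fails if it takes over 128 s, if anything falls off the work surface, if the arm or the gripper's body presses on something with over 40 N, if the wrist force passes 120 N, or if a joint passes its speed limit or range.

## Working session

There is one attempt and no reset: what is moved stays moved. The work goes in short steps, Python scripts to look and compute and a tool call to move; the robot and the scene stay as the last step left them, time stands still between calls to the robot, and variables do not carry over. Pictures are saved under pics/ and viewed, and the job is handed in when it is done.

Besides the shell and the picture viewer there is one more tool, called after "Emit:" as name([rows], argument=value, ...), one row to a line, values as JSON. step_arm: Moves the arm, as the interface text tells. Shifts and turns lie within -1 to 1; 1 stands for 10 cm of shift or pi/2 rad of turn. Its arguments: {"type":"object","properties":{"steps":{"type":"array","items":{"type":"array","items":{"type":"number"}}},"claw":{"type":"number"},"newtons":{"type":"number"}},"required":["steps"]}

```bash
mkdir -p pics; ls
python3 - <<'E'
from workcell import *
import cv2,numpy as np
np.set_printoptions(precision=4,suppress=True)
o=get_obs();print(o)
for n in("scene","top","wrist"):
    m=camera_model(n);print(n,m)
    f=grab_frame(n);cv2.imwrite(f"pics/{n}0.png",f[:,:,::-1])
print(hold_point_z)
E
```

```text
pics
{'t': 0.0, 'joints': array([-1.3614,  0.1312,  1.4893, -0.    ,  1.523 , -0.0854]), 'joint_vel': array([-0.0005, -0.0019, -0.0007, -0.0004, -0.0011, -0.0011]), 'tau': array([  0.    , -56.9389, -50.0557,  -0.0004,   0.0143,  -0.    ]), 'ee_pos': array([ 0.1742, -0.5736,  0.2302]), 'tcp_rot': array([-2.5226,  1.8704,  0.0022]), 'force': array([ 0.5639,  0.3066, -0.3906]), 'ft_torque': array([ 0.0152, -0.0158,  0.0162]), 'gripper_width': 0.08567294187292797}
scene {'fov_y': 42.46947375170723, 'cx': 313.94030990763474, 'cy': 236.00578591196359, 'world_from_camera': array([[-0.8741, -0.3709,  0.3137,  0.1042],
       [-0.4856,  0.6491, -0.5855,  0.7588],
       [ 0.0135, -0.6642, -0.7475,  1.0958],
       [ 0.    ,  0.    ,  0.    ,  1.    ]])}
top {'fov_y': 52.28472341307028, 'cx': 315.199987016368, 'cy': 238.5847814721031, 'world_from_camera': array([[ 0.0223, -0.9928,  0.1176,  0.4398],
       [-0.9995, -0.0195,  0.0248, -0.0515],
       [-0.0223, -0.1181, -0.9928,  0.9134],
       [ 0.    ,  0.    ,  0.    ,  1.    ]])}
wrist {'fov_y': 59.81734727376895, 'cx': 321.30712888295994, 'cy': 237.8367749332703, 'world_from_camera': array([[ 0.2895, -0.9219, -0.2575,  0.2404],
       [-0.9572, -0.2795, -0.0757, -0.5541],
       [-0.0022,  0.2684, -0.9633,  0.3724],
       [ 0.    ,  0.    ,  0.    ,  1.    ]])}
0.0187
```

View pics/top0.png

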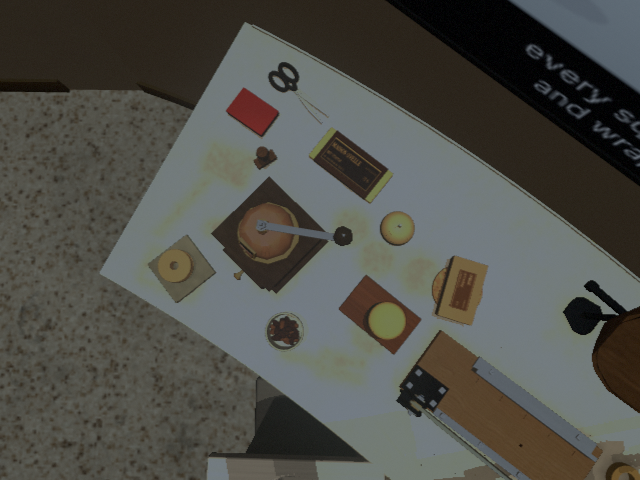

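View pics/scene0.png

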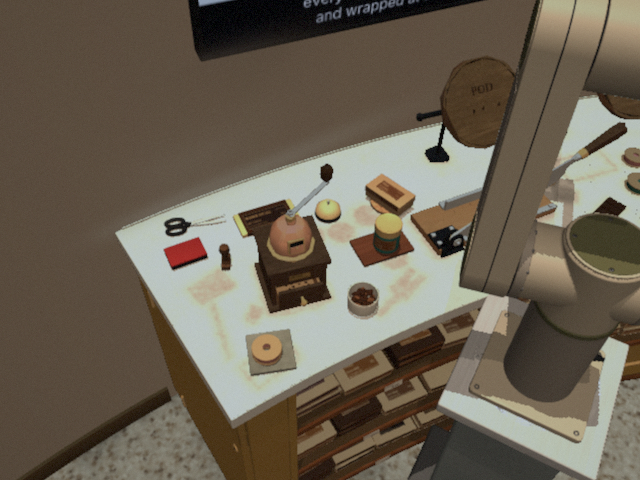

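View pics/wrist0.png

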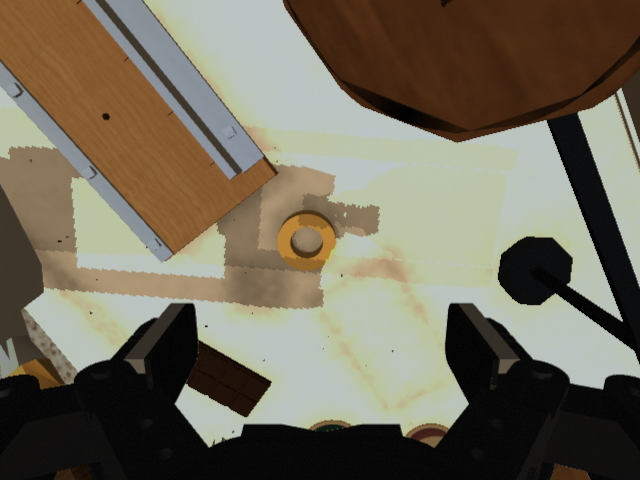

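```bash
cat > h.py <<'E'
from workcell import *
import cv2,numpy as np
np.set_printoptions(precision=4,suppress=True)
def fx(m): return 240/np.tan(np.radians(m["fov_y"]/2))
def pix2w(m,uv,z):
    uv=np.atleast_2d(np.array(uv,float));f=fx(m);T=m["world_from_camera"]
    d=np.c_[(uv[:,0]-m["cx"])/f,(uv[:,1]-m["cy"])/f,np.ones(len(uv))]@T[:3,:3].T
    o=T[:3,3];return o+d*((z-o[2])/d[:,2])[:,None]
def w2pix(m,P):
    P=np.atleast_2d(np.array(P,float));T=m["world_from_camera"]
    c=(P-T[:3,3])@T[:3,:3];f=fx(m)
    return np.c_[m["cx"]+f*c[:,0]/c[:,2],m["cy"]+f*c[:,1]/c[:,2]]
E
python3 - <<'E'
from h import *
im=cv2.imread("pics/top0.png")
def crop(x0,y0,w,h,s,n):
    cv2.imwrite(n,cv2.resize(cv2.convertScaleAbs(im[y0:y0+h,x0:x0+w],alpha=1.3),None,fx=s,fy=s,interpolation=cv2.INTER_CUBIC))
crop(330,230,160,130,5,"pics/c1.png")
crop(140,220,180,140,4,"pics/c2.png")
m=camera_model("top")
for n,p,z in [("spool",(175,264),.028),("tin",(387,320),.083),("bell",(397,227),.04),("dish",(285,330),.04),("stamp",(264,157),.03)]: print(n,pix2w(m,p,z))
E
```

```text
spool [[0.4929 0.2253 0.028 ]]
tin [[ 0.4034 -0.1539  0.083 ]]
bell [[ 0.5671 -0.1763  0.04  ]]
dish [[0.38   0.0199 0.04  ]]
stamp [[0.6954 0.0692 0.03  ]]
```

View pics/c1.png

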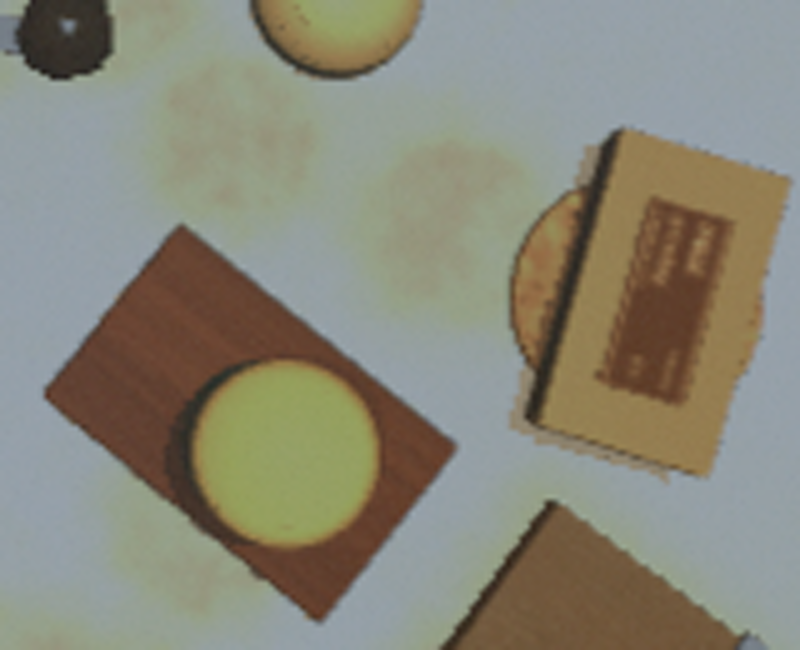

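View pics/c2.png

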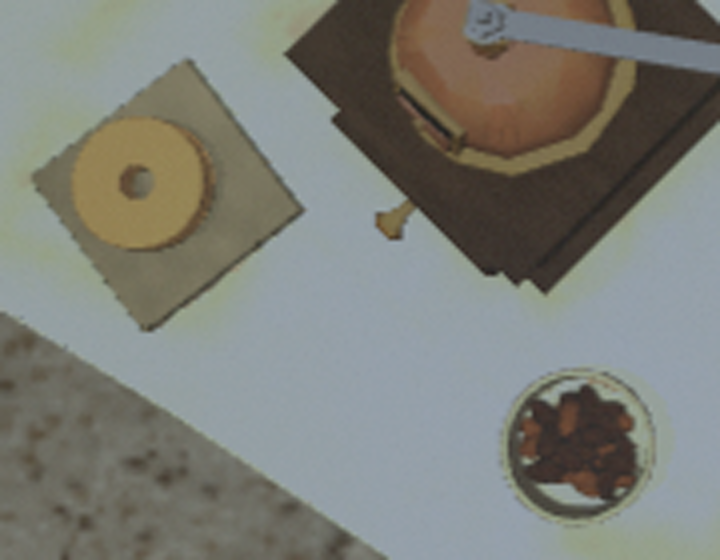

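```bash
cat > meas.py <<'E'
from h import *
m=camera_model("top")
def c1(p): return (np.array(p,float)+.5)/5-.5+[330,230]
def c2(p): return (np.array(p,float)+.5)/4-.5+[140,220]
def quad(n,px,z):
    w=pix2w(m,px,z)[:,:2]; c=w.mean(0); e=[w[(i+1)%4]-w[i] for i in range(4)]
    print(n,"c",c,"sides",np.array([np.linalg.norm(x) for x in e]),"ang",np.array([np.degrees(np.arctan2(x[1],x[0]))%180 for x in e]))
quad("board",c1([(181,225),(456,446),(322,621),(44,395)]),.008)
quad("box",c1([(622,128),(791,178),(710,477),(538,424)]),.042)
quad("tile",c2([(188,60),(302,210),(148,330),(33,178)]),.008)
w=pix2w(m,c1([(512,290),(535,225),(575,190),(525,350),(540,375),(763,300),(755,345),(738,375)]),.008)
A=np.c_[2*w[:,:2],np.ones(8)];s=np.linalg.lstsq(A,(w[:,:2]**2).sum(1),rcond=None)[0]
print("coaster",s[:2],"r",np.sqrt(s[2]+s[:2]@s[:2]))
print("tin",pix2w(m,c1((285,453)),.083)); print("spool",pix2w(m,c2((138,183)),.028))
for n,p,z in [("pivot",(262,226),.25),("crankend",(343,236),.25),("mill r",(327,237),.01),("mill b",(277,292),.01),("cutcorner",(440,331),.03),("cutblack",(405,400),.05),("sign",(595,360),.3),("standbase",(582,315),.05),("book",(252,112),.01),("tape",(610,470),.03)]: print(n,pix2w(m,p,z))
E
python3 meas.py
```

```text
board c [ 0.4111 -0.1497] sides [0.1275 0.08   0.1286 0.0803] ang [ 52.1702 142.7408  52.3138 141.9783]
box c [ 0.4574 -0.2915] sides [0.0615 0.1093 0.062  0.1091] ang [ 74.3973 164.0427  74.144  163.8069]
tile c [0.4867 0.2189] sides [0.0897 0.0893 0.0902 0.0901] ang [ 39.5196 129.5283  39.9985 129.1765]
coaster [ 0.4585 -0.2906] r 0.045407402184261536
tin [[ 0.4031 -0.1532  0.083 ]]
spool [[0.4904 0.2268 0.028 ]]
pivot [[0.5343 0.0385 0.25  ]]
crankend [[ 0.5227 -0.0729  0.25  ]]
mill r [[ 0.5502 -0.0509  0.01  ]]
mill b [[0.4464 0.0391 0.01  ]]
cutcorner [[ 0.3841 -0.254   0.03  ]]
cutblack [[ 0.268  -0.1892  0.05  ]]
sign [[ 0.3709 -0.3787  0.3   ]]
standbase [[ 0.4183 -0.4933  0.05  ]]
book [[0.7899 0.0982 0.01  ]]
tape [[ 0.1579 -0.5398  0.03  ]]
```

```bash
cat >> h.py <<'E'
def ray(m,uv):
    f=fx(m);T=m["world_from_camera"];d=T[:3,:3]@np.array([(uv[0]-m["cx"])/f,(uv[1]-m["cy"])/f,1]);return T[:3,3],d/np.linalg.norm(d)
def tri(ms,uvs):
    A=np.zeros((3,3));b=np.zeros(3)
    for m,u in zip(ms,uvs):
        o,d=ray(m,u);P=np.eye(3)-np.outer(d,d);A+=P;b+=P@o
    x=np.linalg.solve(A,b);return x,[np.linalg.norm((np.eye(3)-np.outer(ray(m,u)[1],ray(m,u)[1]))@(x-m["world_from_camera"][:3,3])) for m,u in zip(ms,uvs)]
E
python3 - <<'E'
from h import *
t=camera_model("top");s=camera_model("scene");w=camera_model("wrist")
print("bar",tri([t,s],[(588,284),(418,117)]))
print("sign left",tri([t,s],[(593,352),(441,105)]))
print("post base", tri([t,s,w],[(582,315),(436,155),(536,270)]))
print("sign wristlow", tri([t,w],[(593,360),(457,141)]),pix2w(w,(457,141),.2),pix2w(w,(457,141),.1))
print("tin",tri([t,s],[(386.6,320.2),(390,223)]))
cv2.imwrite("pics/c3.png",cv2.resize(cv2.imread("pics/scene0.png")[40:300,340:560],None,fx=2.6,fy=2.3))
E
```

```text
bar (array([ 0.4679, -0.4518,  0.1528]), [np.float64(0.00022078870821465714), np.float64(0.00022078870821466118)])
sign left (array([ 0.388 , -0.3884,  0.2628]), [np.float64(0.013047905368089797), np.float64(0.013047905368089878)])
post base (array([ 0.3452, -0.4974,  0.1608]), [np.float64(0.09270409434223457), np.float64(0.1198276002594949), np.float64(0.20467616991195847)])
sign wristlow (array([ 0.2797, -0.8449, -0.5728]), [np.float64(0.009213125602699178), np.float64(0.009213125602699317)]) [[ 0.2489 -0.6083  0.2   ]] [[ 0.2538 -0.6397  0.1   ]]
tin (array([ 0.4018, -0.154 ,  0.0816]), [np.float64(0.0013324473109031186), np.float64(0.0013324473109031759)])
```

View pics/c3.png

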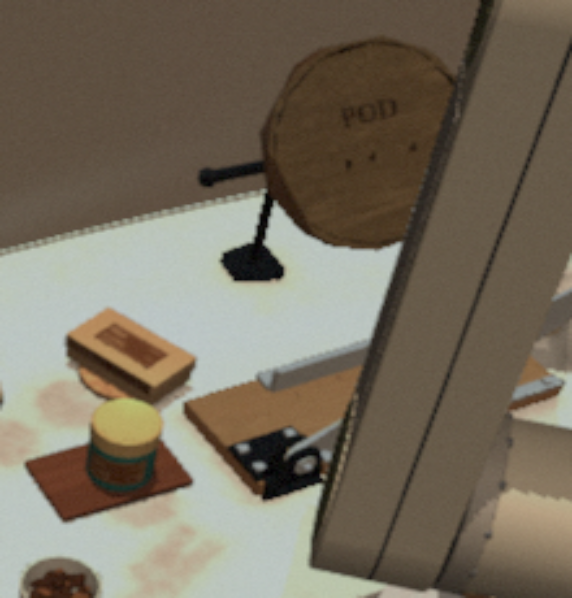

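Run:
```python
from h import *
t=camera_model("top");s=camera_model("scene")
for uv in [(415,403),(470,442),(515,475)]:
  for z in (.03,.06,.1,.15,.2):
    p=pix2w(t,uv,z);print(uv,z,p,w2pix(s,p))
for uv in [(585,157),(625,130)]:
  for z in (.03,.06,.1,.15,.2,.3):
    p=pix2w(s,uv,z);print("S",uv,z,p,w2pix(t,p))
```

```text
(415, 403) 0.03 [[ 0.2594 -0.2098  0.03  ]] [[453.9428 245.4602]]
(415, 403) 0.06 [[ 0.2656 -0.2044  0.06  ]] [[452.9665 237.3016]]
(415, 403) 0.1 [[ 0.2737 -0.1972  0.1   ]] [[451.6119 225.9814]]
(415, 403) 0.15 [[ 0.2839 -0.1883  0.15  ]] [[449.8274 211.0692]]
(415, 403) 0.2 [[ 0.2941 -0.1793  0.2   ]] [[447.9329 195.2376]]
(470, 442) 0.03 [[ 0.1969 -0.304   0.03  ]] [[493.3287 229.0413]]
(470, 442) 0.06 [[ 0.2052 -0.2954  0.06  ]] [[491.703  221.3601]]
(470, 442) 0.1 [[ 0.2162 -0.284   0.1   ]] [[489.445  210.6912]]
(470, 442) 0.15 [[ 0.2299 -0.2697  0.15  ]] [[486.4664 196.6177]]
(470, 442) 0.2 [[ 0.2436 -0.2554  0.2   ]] [[483.299  181.6521]]
(515, 475) 0.03 [[ 0.145  -0.3794  0.03  ]] [[524.2477 216.7334]]
(515, 475) 0.06 [[ 0.155  -0.3683  0.06  ]] [[522.1338 209.4013]]
(515, 475) 0.1 [[ 0.1684 -0.3534  0.1   ]] [[519.1953 199.2095]]
(515, 475) 0.15 [[ 0.1851 -0.3349  0.15  ]] [[515.3151 185.7513]]
(515, 475) 0.2 [[ 0.2017 -0.3163  0.2   ]] [[511.1839 171.4226]]
S (585, 157) 0.03 [[ 0.0678 -0.6725  0.03  ]] [[693.1076 528.9999]]
S (585, 157) 0.06 [[ 0.0688 -0.6322  0.06  ]] [[681.4845 536.2353]]
S (585, 157) 0.1 [[ 0.0702 -0.5785  0.1   ]] [[664.6069 546.7418]]
S (585, 157) 0.15 [[ 0.0719 -0.5114  0.15  ]] [[640.9302 561.4807]]
S (585, 157) 0.2 [[ 0.0736 -0.4442  0.2   ]] [[613.8022 578.3681]]
S (585, 157) 0.3 [[ 0.077  -0.3099  0.3   ]] [[545.6587 620.788 ]]
S (625, 130) 0.03 [[-0.0027 -0.8426  0.03  ]] [[801.218  577.9787]]
S (625, 130) 0.06 [[ 0.0003 -0.7975  0.06  ]] [[790.1982 585.6829]]
S (625, 130) 0.1 [[ 0.0043 -0.7374  0.1   ]] [[774.1923 596.8731]]
S (625, 130) 0.15 [[ 0.0094 -0.6623  0.15  ]] [[751.7297 612.5772]]
S (625, 130) 0.2 [[ 0.0144 -0.5872  0.2   ]] [[725.9804 630.5792]]
S (625, 130) 0.3 [[ 0.0244 -0.4369  0.3   ]] [[661.2411 675.8401]]
```

```bash
cat > go.py <<'E'
import sys
from h import *
from scipy.spatial.transform import Rotation as R
# usage: go.py x,y,z[,yaw] ...   consecutive waypoints; prints rows
o=get_obs();p=o["ee_pos"];r=R.from_rotvec(o["tcp_rot"])
xa=r.as_matrix()[:,0];yaw=np.degrees(np.arctan2(xa[1],xa[0]))
print("t %.2f"%o["t"],"pos",p,"yaw %.1f"%yaw,"tilt",np.round(r.as_matrix()[2,:],3),"F",o["force"],"w %.4f"%o["gripper_width"],"j",np.degrees(o["joints"]).round(0))
vmax=float(__import__("os").environ.get("V","45"))/1000
rows=[]
for a in sys.argv[1:]:
    q=[float(v) for v in a.split(",")]
    tp=np.array(q[:3]); ty=yaw if len(q)<4 else q[3]
    dy=(ty-yaw+90)%180-90 if len(q)<5 else ty-yaw
    M=lambda y:np.array([[np.cos(y),np.sin(y),0],[np.sin(y),-np.cos(y),0],[0,0,-1.]])
    tgt=R.from_matrix(M(np.radians(yaw+dy)))
    rel=(r.inv()*tgt).as_rotvec()
    n=max(int(np.ceil(max(np.linalg.norm(tp-p)/vmax,np.linalg.norm(rel)/np.radians(8.4)))),1)
    print("  wp",q,"n",n)
    for i in range(n):
        d=r.inv().apply((tp-p)/n)/.1
        rows.append(np.r_[d,rel/n/(np.pi/2)]); r=r*R.from_rotvec(rel/n)
    p=tp;yaw=yaw+dy;r=tgt
for i in range(0,len(rows),5):
    print("[%s]"%",".join("["+",".join("%g"%round(v,3) for v in x)+"]" for x in rows[i:i+5]))
E
python3 go.py .17,-.40,.30 .33,-.19,.30,22
```

```text
t 0.15 pos [ 0.1742 -0.5737  0.2305] yaw -73.1 tilt [-0.001 -0.    -1.   ] F [-0.1486 -0.0694  0.0965] w 0.0855 j [-78.   8.  85.  -0.  87.  -5.]
  wp [0.17, -0.4, 0.3] n 5
  wp [0.33, -0.19, 0.3, 22.0] n 11
[[-0.335,-0.093,-0.139,-0,0,-0],[-0.335,-0.093,-0.139,-0,0,-0],[-0.335,-0.093,-0.139,-0,0,-0],[-0.335,-0.093,-0.139,-0,0,-0],[-0.335,-0.093,-0.139,-0,0,-0]]
[[-0.14,-0.195,0,-0,-0,0.086],[-0.165,-0.174,0,-0,-0,0.086],[-0.187,-0.15,0,-0,-0,0.086],[-0.206,-0.124,0,-0,-0,0.086],[-0.22,-0.095,0,-0,-0,0.086]]
[[-0.231,-0.065,0,-0,-0,0.086],[-0.238,-0.033,0,-0,-0,0.086],[-0.24,-0.001,0,-0,-0,0.086],[-0.238,0.032,0,-0,-0,0.086],[-0.232,0.063,0,-0,-0,0.086]]
[[-0.221,0.094,0,-0,-0,0.086]]
```

Emit:
step_arm([
  [-0.335, -0.093, -0.139, 0, 0, 0],
  [-0.335, -0.093, -0.139, 0, 0, 0],
  [-0.335, -0.093, -0.139, 0, 0, 0],
  [-0.335, -0.093, -0.139, 0, 0, 0],
  [-0.335, -0.093, -0.139, 0, 0, 0],
], claw=1, newtons=40)

```text
t: 0.65
ee_pos: [0.17, -0.3988, 0.3009]
tcp_rot: [-2.523, 1.871, 0.001]
force: [0.9, 0.0, 0.6]
gripper_width: 0.0856
```

```bash
python3 go.py .32,-.20,.30,22,1
```

```text
t 0.65 pos [ 0.17   -0.3988  0.3009] yaw -73.1 tilt [-0.001 -0.    -1.   ] F [0.9346 0.0088 0.6333] w 0.0856 j [-74. -20. 104.   0.  96.  -1.]
  wp [0.32, -0.2, 0.3, 22.0, 1.0] n 12
[[-0.122,-0.168,0.001,-0,0,-0.088],[-0.098,-0.183,0.001,-0,0,-0.088],[-0.072,-0.195,0.001,-0,0,-0.088],[-0.044,-0.203,0.001,-0,0,-0.088],[-0.016,-0.207,0.001,-0,0,-0.088]]
[[0.013,-0.207,0.001,-0,0,-0.088],[0.041,-0.203,0.001,-0,0,-0.088],[0.069,-0.196,0.001,-0,0,-0.088],[0.095,-0.184,0.001,-0,0,-0.088],[0.12,-0.169,0.001,-0,0,-0.088]]
[[0.142,-0.151,0.001,-0,0,-0.088],[0.162,-0.13,0.001,-0,0,-0.088]]
```

Emit:
step_arm([
  [-0.122, -0.168, 0, 0, 0, -0.088],
  [-0.098, -0.183, 0, 0, 0, -0.088],
  [-0.072, -0.195, 0, 0, 0, -0.088],
  [-0.044, -0.203, 0, 0, 0, -0.088],
  [-0.016, -0.207, 0, 0, 0, -0.088],
])

```text
t: 1.15
ee_pos: [0.2331, -0.3166, 0.3006]
tcp_rot: [-3.011, 0.897, 0.0]
force: [0.1, -0.8, 0.2]
gripper_width: 0.0853
```

Emit:
step_arm([
  [0.013, -0.207, 0, 0, 0, -0.088],
  [0.041, -0.203, 0, 0, 0, -0.088],
  [0.069, -0.196, 0, 0, 0, -0.088],
  [0.095, -0.184, 0, 0, 0, -0.088],
  [0.12, -0.169, 0, 0, 0, -0.088],
])

```text
t: 1.65
ee_pos: [0.2956, -0.234, 0.3006]
tcp_rot: [-3.137, -0.176, 0.0]
force: [1.1, 0.6, -0.3]
gripper_width: 0.0855
```

```bash
python3 - <<'E'
from h import *
m=camera_model("wrist");f=grab_frame("wrist");cv2.imwrite("pics/w1.png",f[:,:,::-1])
np.save("w1.npy",m["world_from_camera"])
E
python3 go.py .403,-.1535,.25,22,1
```

```text
t 1.70 pos [ 0.2969 -0.2322  0.3007] yaw 7.0 tilt [ 0.001 -0.001 -1.   ] F [ 1.5533  0.5027 -0.0293] w 0.0853 j [-46. -30. 111.   0.  99. -53.]
  wp [0.403, -0.1535, 0.25, 22.0, 1.0] n 4
[[0.287,-0.163,0.127,-0,-0,-0.042],[0.297,-0.144,0.127,-0,-0,-0.042],[0.306,-0.124,0.127,-0,-0,-0.042],[0.313,-0.104,0.127,-0,-0,-0.042]]
```

View pics/w1.png

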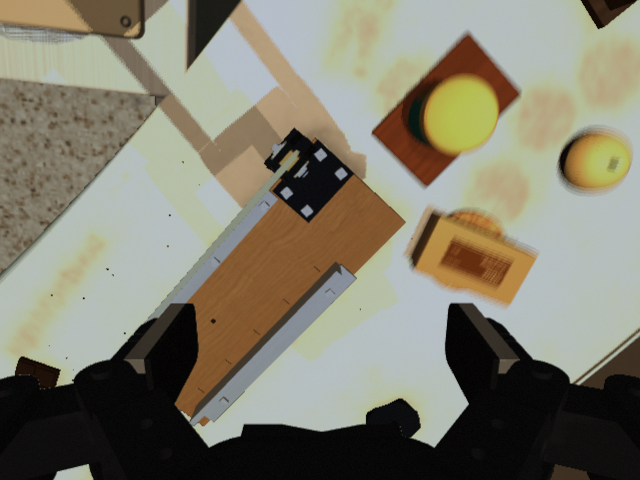

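Run:
```python
from h import *
m=camera_model("wrist")
print("tin",pix2w(m,(460,113),.083));
b=pix2w(m,[(468,32),(521,93),(426,187),(373,131)],.008);print("board",b.mean(0))
b=pix2w(m,[(431,206),(536,254),(511,306),(412,261)],.042);print("box",b.mean(0))
```

```text
tin [[ 0.4027 -0.1435  0.083 ]]
board [ 0.4124 -0.1404  0.008 ]
box [ 0.4579 -0.2769  0.042 ]
```

Emit:
step_arm([
  [0.287, -0.163, 0.127, 0, 0, -0.042],
  [0.297, -0.144, 0.127, 0, 0, -0.042],
  [0.306, -0.124, 0.127, 0, 0, -0.042],
  [0.313, -0.104, 0.127, 0, 0, -0.042],
  [0, 0, 0, 0, 0, 0],
])

```text
t: 2.2
ee_pos: [0.4033, -0.1551, 0.2475]
tcp_rot: [-3.084, -0.584, 0.003]
force: [-1.5, -0.3, 0.2]
gripper_width: 0.0849
```

```bash
python3 go.py .403,-.1535,.11,22,1 .403,-.1535,.036,22,1
```

```text
t 2.20 pos [ 0.4033 -0.1551  0.2475] yaw 21.5 tilt [-0.002 -0.004 -1.   ] F [-1.4728 -0.2609  0.2189] w 0.0849 j [-28. -20. 109.   0.  91. -49.]
  wp [0.403, -0.1535, 0.11, 22.0, 1.0] n 4
  wp [0.403, -0.1535, 0.036, 22.0, 1.0] n 2
[[0.001,-0.003,0.344,-0.001,0,-0.001],[0.001,-0.003,0.344,-0.001,0,-0.001],[0.001,-0.003,0.344,-0.001,0,-0.001],[0.001,-0.004,0.344,-0.001,0,-0.001],[0,0,0.37,0,0,0]]
[[0,0,0.37,0,0,0]]
```

Run:
```python
from h import *
m=camera_model("wrist");f=grab_frame("wrist");cv2.imwrite("pics/w2.png",f[:,:,::-1])
np.save("w2.npy",m["world_from_camera"]);print(m["world_from_camera"],get_obs()["ee_pos"])
w=np.load("w1.npy");m["world_from_camera"]=w;print(w)
print("tin",pix2w(m,(460,113),.083));
b=pix2w(m,[(468,32),(521,93),(426,187),(373,131)],.008);print("board",b.mean(0))
```

```text
[[ 0.931   0.3526  0.0942  0.3801]
 [ 0.3649 -0.8978 -0.2464 -0.0923]
 [-0.0023  0.2637 -0.9646  0.3898]
 [ 0.      0.      0.      1.    ]] [ 0.4025 -0.1563  0.2485]
[[ 0.9939  0.1069  0.0286  0.2892]
 [ 0.1107 -0.9577 -0.2657 -0.1665]
 [-0.001   0.2672 -0.9636  0.4426]
 [ 0.      0.      0.      1.    ]]
tin [[ 0.4019 -0.1466  0.083 ]]
board [ 0.4115 -0.1438  0.008 ]
```

View pics/w2.png

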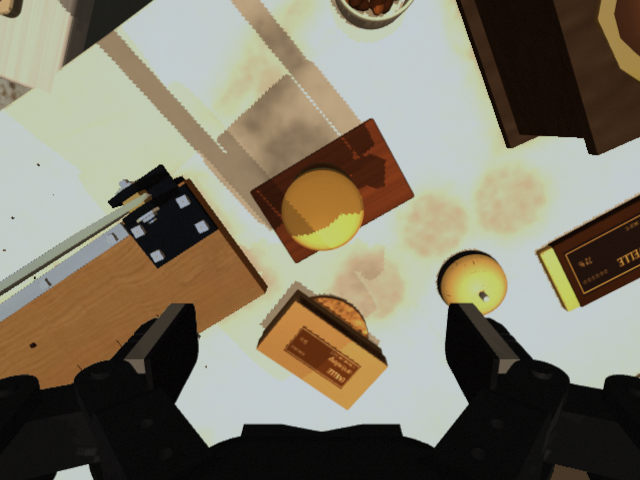

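Run:
```python
from h import *
m=camera_model("wrist")
print("tin",pix2w(m,(323,209),.083));
b=pix2w(m,[(373,119),(413,196),(299,262),(251,189)],.008);print("board",b.mean(0))
print("box",pix2w(m,[(298,291),(387,363),(347,409),(258,346)],.042).mean(0))
c=cv2.fitEllipse
```

```text
tin [[ 0.4024 -0.151   0.083 ]]
board [ 0.4113 -0.1477  0.008 ]
box [ 0.4558 -0.2871  0.042 ]
```

```bash
V=35 python3 go.py .4025,-.1525,.11,22,1 .4025,-.1525,.036,22,1
```

```text
t 2.25 pos [ 0.4025 -0.1563  0.2485] yaw 21.3 tilt [-0.002 -0.002 -1.   ] F [-0.6985 -0.5373  1.6944] w 0.0854 j [-28. -20. 109.   0.  91. -49.]
  wp [0.4025, -0.1525, 0.11, 22.0, 1.0] n 4
  wp [0.4025, -0.1525, 0.036, 22.0, 1.0] n 3
[[0.004,-0.008,0.346,-0,0,-0.002],[0.004,-0.008,0.346,-0,0,-0.002],[0.004,-0.008,0.346,-0,0,-0.002],[0.004,-0.009,0.346,-0,0,-0.002],[0,0,0.247,0,0,0]]
[[0,0,0.247,0,0,0],[0,0,0.247,0,0,0]]
```

Emit:
step_arm([
  [0.004, -0.008, 0.346, 0, 0, -0.002],
  [0.004, -0.008, 0.346, 0, 0, -0.002],
  [0.004, -0.008, 0.346, 0, 0, -0.002],
  [0.004, -0.009, 0.346, 0, 0, -0.002],
  [0, 0, 0.1, 0, 0, 0],
])

```text
t: 2.75
ee_pos: [0.3998, -0.1535, 0.0982]
tcp_rot: [-3.082, -0.594, 0.007]
force: [0.6, 0.6, -0.2]
gripper_width: 0.0854
```

```bash
V=35 python3 go.py .4025,-.1525,.036,22,1
python3 - <<'E'
from h import *
f=grab_frame("top");cv2.imwrite("pics/t2.png",cv2.resize(f[200:360,300:500,::-1],None,fx=4,fy=3.7))
E
```

```text
t 2.75 pos [ 0.3998 -0.1535  0.0982] yaw 21.8 tilt [-0.004 -0.004 -1.   ] F [ 0.607   0.6227 -0.1512] w 0.0854 j [-28. -14. 120.  -0.  74. -50.]
  wp [0.4025, -0.1525, 0.036, 22.0, 1.0] n 2
[[0.016,0.001,0.311,-0.001,0.001,-0.001],[0.015,0.001,0.311,-0.001,0.001,-0.001]]
```

View pics/t2.png

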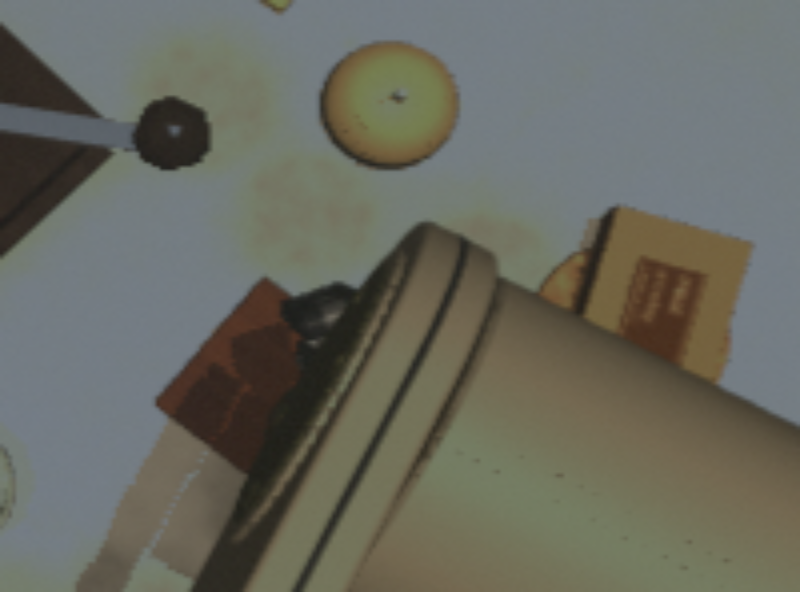

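Emit:
step_arm([
  [0.012, 0.0, 0.2, 0, 0, 0],
  [0.012, 0.0, 0.2, 0, 0, 0],
  [0, 0, 0.2, 0, 0, 0],
  [0, 0, 0, 0, 0, 0],
  [0, 0, 0, 0, 0, 0],
])

```text
t: 3.3
ee_pos: [0.4056, -0.1539, 0.0432]
tcp_rot: [3.084, 0.596, 0.001]
force: [0.4, 0.1, -0.1]
gripper_width: 0.0854
```

Emit:
step_arm([
  [0, 0, 0, 0, 0, 0],
  [0, 0, 0, 0, 0, 0],
  [0, 0, 0, 0, 0, 0],
  [0, 0, 0, 0, 0, 0],
  [0, 0, 0, 0, 0, 0],
], claw=-1, newtons=40)

```text
t: 3.8
ee_pos: [0.406, -0.1539, 0.0435]
tcp_rot: [3.082, 0.597, 0.003]
force: [-2.1, 0.1, 7.8]
gripper_width: 0.0589
```

```bash
V=30 python3 go.py .4025,-.1525,.3
python3 - <<'E'
from h import *
m=camera_model("wrist");f=grab_frame("wrist");cv2.imwrite("pics/w3.png",f[:,:,::-1])
E
```

```text
t 3.80 pos [ 0.406  -0.1539  0.0435] yaw 21.9 tilt [ 0.001  0.002 -1.   ] F [-2.1062  0.1042  7.7893] w 0.0589 j [-28.  -8. 122.  -0.  67. -49.]
  wp [0.4025, -0.1525, 0.3] n 9
[[-0.003,-0.002,-0.285,0,-0,-0],[-0.003,-0.002,-0.285,0,-0,-0],[-0.003,-0.002,-0.285,0,-0,-0],[-0.003,-0.003,-0.285,0,-0,-0],[-0.003,-0.003,-0.285,0,-0,-0]]
[[-0.003,-0.003,-0.285,0,-0,-0],[-0.003,-0.003,-0.285,0,-0,-0],[-0.003,-0.003,-0.285,0,-0,-0],[-0.003,-0.003,-0.285,0,-0,-0]]
```

View pics/w3.png

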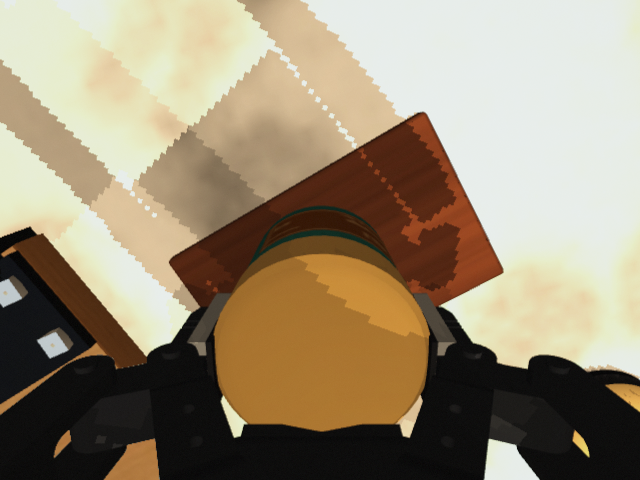

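Emit:
step_arm([
  [0, 0, -0.1, 0, 0, 0],
  [0, 0, -0.2, 0, 0, 0],
  [0, 0, -0.3, 0, 0, 0],
  [0, 0, -0.35, 0, 0, 0],
  [0, 0, -0.35, 0, 0, 0],
])

```text
t: 4.35
ee_pos: [0.4046, -0.1528, 0.1735]
tcp_rot: [-3.084, -0.598, -0.0]
force: [0.7, -1.4, -2.6]
gripper_width: 0.0593
```

```bash
V=40 python3 go.py .38,-.07,.29 .36,.06,.32,60 .44,.20,.30,60 .63,.187,.28,80
python3 - <<'E'
from h import *
m=camera_model("wrist");f=grab_frame("wrist");cv2.imwrite("pics/w4.png",f[:,:,::-1])
E
```

```text
t 4.35 pos [ 0.4046 -0.1528  0.1735] yaw 21.9 tilt [ 0. -0. -1.] F [ 0.7109 -1.3754 -2.563 ] w 0.0593 j [-28. -18. 115.   0.  83. -49.]
  wp [0.38, -0.07, 0.29] n 4
  wp [0.36, 0.06, 0.32, 60.0] n 5
  wp [0.44, 0.2, 0.3, 60.0] n 5
  wp [0.63, 0.187, 0.28, 80.0] n 5
[[0.02,-0.215,-0.291,-0,-0,0],[0.02,-0.215,-0.291,-0,-0,0],[0.02,-0.215,-0.291,-0,-0,0],[0.02,-0.215,-0.291,-0,-0,0],[0.06,-0.256,-0.06,0,0,-0.085]]
[[0.093,-0.246,-0.06,0,0,-0.085],[0.125,-0.231,-0.06,0,0,-0.085],[0.155,-0.213,-0.06,0,0,-0.085],[0.182,-0.19,-0.06,0,0,-0.085],[0.322,-0.001,0.04,0,0,-0]]
[[0.322,-0.001,0.04,0,0,-0],[0.322,-0.001,0.04,0,0,-0],[0.322,-0.001,0.04,0,0,-0],[0.322,-0.001,0.04,0,0,-0],[0.167,0.342,0.04,0,0,-0.044]]
[[0.143,0.353,0.04,0,0,-0.044],[0.118,0.362,0.04,0,0,-0.044],[0.093,0.369,0.04,0,0,-0.044],[0.067,0.375,0.04,0,0,-0.044]]
```

View pics/w4.png

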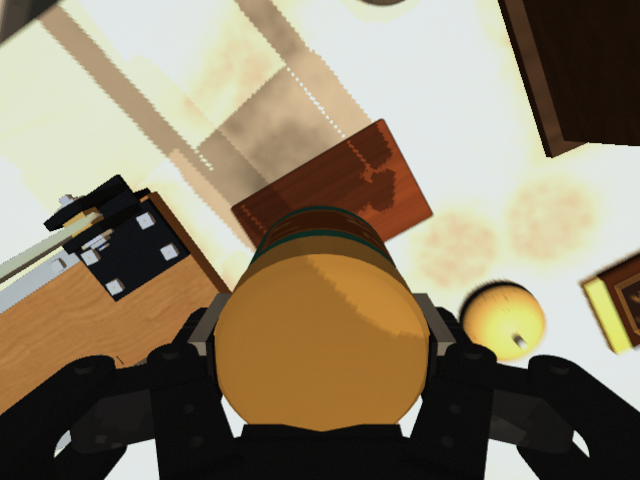

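```bash
V=42 python3 go.py .38,-.07,.29 .36,.06,.32 .45,.20,.30 .63,.187,.28
```

```text
t 4.40 pos [ 0.4076 -0.1544  0.1804] yaw 21.9 tilt [ 0.006  0.007 -1.   ] F [ 3.7064 -1.2253  3.6179] w 0.0592 j [-27. -18. 114.   0.  83. -49.]
  wp [0.38, -0.07, 0.29] n 4
  wp [0.36, 0.06, 0.32] n 4
  wp [0.45, 0.2, 0.3] n 4
  wp [0.63, 0.187, 0.28] n 5
[[0.016,-0.22,-0.275,0.001,-0.001,-0],[0.016,-0.22,-0.275,0.001,-0.001,-0],[0.016,-0.221,-0.275,0.001,-0.001,-0],[0.015,-0.221,-0.274,0.001,-0.001,-0],[0.075,-0.32,-0.075,0,0,0]]
[[0.075,-0.32,-0.075,0,0,0],[0.075,-0.32,-0.075,0,0,0],[0.075,-0.32,-0.075,0,0,0],[0.339,-0.241,0.05,0,0,0],[0.339,-0.241,0.05,0,0,0]]
[[0.339,-0.241,0.05,0,0,0],[0.339,-0.241,0.05,0,0,0],[0.324,0.159,0.04,0,0,0],[0.324,0.159,0.04,0,0,0],[0.324,0.159,0.04,0,0,0]]
[[0.324,0.159,0.04,0,0,0],[0.324,0.159,0.04,0,0,0]]
```

Emit:
step_arm([
  [0.016, -0.22, -0.28, 0, 0, 0],
  [0.016, -0.22, -0.28, 0, 0, 0],
  [0.016, -0.22, -0.28, 0, 0, 0],
  [0.016, -0.22, -0.28, 0, 0, 0],
  [0.075, -0.32, -0.07, 0, 0, 0],
])

```text
t: 4.9
ee_pos: [0.3736, -0.0367, 0.2949]
tcp_rot: [3.082, 0.595, 0.009]
force: [0.7, 0.5, -2.4]
gripper_width: 0.0592
```

Emit:
step_arm([
  [0.075, -0.32, -0.075, 0, 0, 0],
  [0.075, -0.32, -0.075, 0, 0, 0],
  [0.075, -0.32, -0.075, 0, 0, 0],
  [0.339, -0.241, 0.05, 0, 0, 0],
  [0.339, -0.241, 0.05, 0, 0, 0],
])

```text
t: 5.4
ee_pos: [0.4034, 0.1326, 0.3049]
tcp_rot: [3.084, 0.598, 0.007]
force: [0.3, -1.0, -0.6]
gripper_width: 0.0592
```

Emit:
step_arm([
  [0.339, -0.241, 0.05, 0, 0, 0],
  [0.339, -0.241, 0.05, 0, 0, 0],
  [0.2, 0.1, 0.04, 0, 0, 0],
  [0, 0, 0, 0, 0, 0],
  [0, 0, 0, 0, 0, 0],
])

```text
t: 5.9
ee_pos: [0.4698, 0.1991, 0.2891]
tcp_rot: [3.084, 0.598, -0.002]
force: [0.4, -0.7, -1.5]
gripper_width: 0.0591
```

```bash
python3 go.py .63,.187,.20
python3 - <<'E'
from h import *
m=camera_model("wrist");f=grab_frame("wrist");cv2.imwrite("pics/w5.png",f[:,:,::-1])
f=grab_frame("scene");cv2.imwrite("pics/s5.png",f[:,:,::-1])
E
```

```text
t 5.90 pos [0.4698 0.1991 0.2891] yaw 21.9 tilt [-0.001 -0.    -1.   ] F [ 0.4112 -0.6667 -1.5323] w 0.0591 j [17. -7. 94.  0. 93. -5.]
  wp [0.63, 0.187, 0.2] n 5
[[0.288,0.142,0.178,-0,0,-0],[0.288,0.142,0.178,-0,0,-0],[0.288,0.142,0.178,-0,0,-0],[0.288,0.142,0.178,-0,0,-0],[0.288,0.142,0.178,-0,0,-0]]
```

View pics/w5.png

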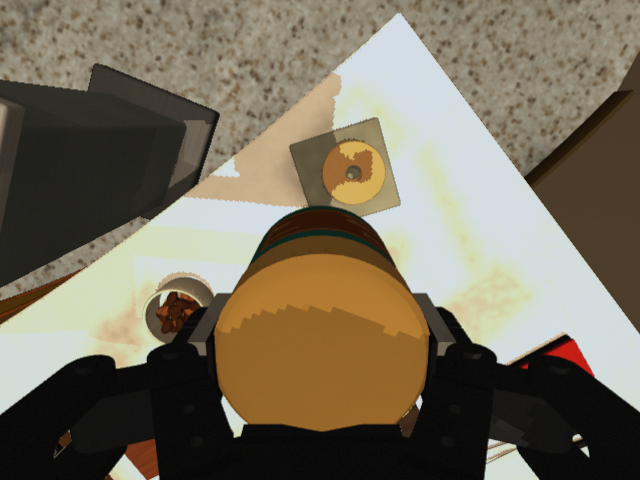

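View pics/s5.png

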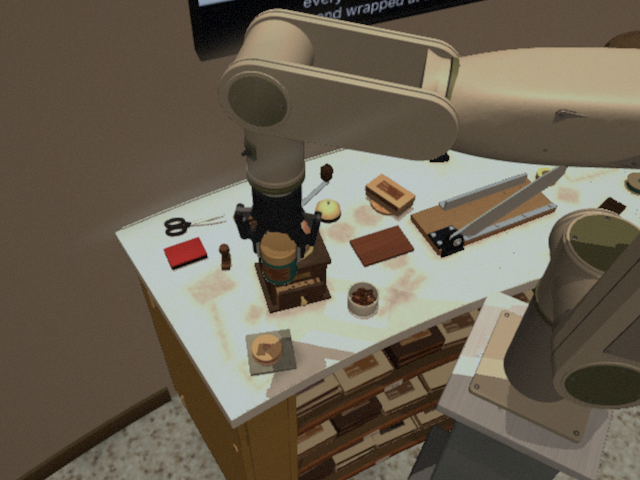

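```bash
V=35 python3 go.py .56,.215,.28 .632,.19,.20 .632,.19,.06
```

```text
t 6.00 pos [0.4697 0.1989 0.2897] yaw 21.9 tilt [ 0. -0. -1.] F [-0.3524  0.5597 -1.8058] w 0.0591 j [17. -8. 94.  0. 93. -5.]
  wp [0.56, 0.215, 0.28] n 3
  wp [0.632, 0.19, 0.2] n 4
  wp [0.632, 0.19, 0.06] n 4
[[0.299,0.062,0.032,-0,-0,0],[0.299,0.062,0.032,-0,-0,0],[0.299,0.062,0.032,-0,-0,0],[0.144,0.125,0.2,0,0,0],[0.144,0.125,0.2,0,0,0]]
[[0.144,0.125,0.2,0,0,0],[0.144,0.125,0.2,0,0,0],[0,0,0.35,0,0,0],[0,0,0.35,0,0,0],[0,0,0.35,0,0,0]]
[[0,0,0.35,0,0,0]]
```

Emit:
step_arm([
  [0.3, 0.062, 0.03, 0, 0, 0],
  [0.3, 0.062, 0.03, 0, 0, 0],
  [0.3, 0.062, 0.03, 0, 0, 0],
  [0.144, 0.125, 0.2, 0, 0, 0],
  [0.144, 0.125, 0.2, 0, 0, 0],
])

```text
t: 6.5
ee_pos: [0.5976, 0.2028, 0.2412]
tcp_rot: [-3.084, -0.597, -0.004]
force: [-0.7, -0.2, -2.5]
gripper_width: 0.0592
```

Emit:
step_arm([
  [0.144, 0.125, 0.2, 0, 0, 0],
  [0.144, 0.125, 0.2, 0, 0, 0],
  [0, 0, 0.35, 0, 0, 0],
  [0, 0, 0.35, 0, 0, 0],
  [0, 0, 0.35, 0, 0, 0],
])

```text
t: 7.0
ee_pos: [0.6327, 0.1901, 0.0951]
tcp_rot: [-3.084, -0.596, -0.002]
force: [0.5, -1.0, -2.4]
gripper_width: 0.0589
```

Emit:
step_arm([
  [0, 0, 0.2, 0, 0, 0],
  [0, 0, 0.15, 0, 0, 0],
  [0, 0, 0.0, 0, 0, 0],
  [0, 0, 0, 0, 0, 0],
  [0, 0, 0, 0, 0, 0],
])

```text
t: 7.5
ee_pos: [0.6341, 0.1909, 0.0626]
tcp_rot: [-3.084, -0.597, -0.006]
force: [0.7, 0.1, -2.2]
gripper_width: 0.0593
```

Emit:
step_arm([
  [0, 0, 0.1, 0, 0, 0],
  [0, 0, 0.1, 0, 0, 0],
  [0, 0, 0.04, 0, 0, 0],
  [0, 0, 0, 0, 0, 0],
  [0, 0, 0, 0, 0, 0],
])

```text
t: 8.0
ee_pos: [0.6323, 0.1906, 0.0355]
tcp_rot: [3.084, 0.598, -0.001]
force: [-0.1, -0.4, -1.1]
gripper_width: 0.0592
```

Emit:
step_arm([
  [0, 0, 0.02, 0, 0, 0],
  [0, 0, 0, 0, 0, 0],
  [0, 0, 0, 0, 0, 0],
  [0, 0, 0, 0, 0, 0],
  [0, 0, 0, 0, 0, 0],
])

```text
t: 8.5
ee_pos: [0.6327, 0.1907, 0.0349]
tcp_rot: [-3.084, -0.598, -0.0]
force: [-4.2, -0.4, 5.0]
gripper_width: 0.059
```

Emit:
step_arm([
  [0, 0, 0, 0, 0, 0],
  [0, 0, 0, 0, 0, 0],
  [0, 0, 0, 0, 0, 0],
  [0, 0, 0, 0, 0, 0],
  [0, 0, 0, 0, 0, 0],
], claw=1)

```text
t: 9.0
ee_pos: [0.6326, 0.1906, 0.034]
tcp_rot: [-3.084, -0.598, 0.0]
force: [-0.1, 0.0, 0.2]
gripper_width: 0.0855
```

Emit:
step_arm([
  [0, 0, -0.1, 0, 0, 0],
  [0, 0, -0.3, 0, 0, 0],
  [0, 0, -0.45, 0, 0, 0],
  [0, 0, -0.45, 0, 0, 0],
  [0, 0, -0.45, 0, 0, 0],
])

```text
t: 9.5
ee_pos: [0.6324, 0.1906, 0.2118]
tcp_rot: [-3.084, -0.598, -0.001]
force: [1.5, 0.3, -0.3]
gripper_width: 0.0855
```

```bash
V=45 python3 go.py .56,.215,.31 .45,.20,.32 .37,.06,.32,74  .38,-.09,.30,74 .4565,-.2895,.22,74
python3 - <<'E'
from h import *
m=camera_model("wrist");f=grab_frame("wrist");cv2.imwrite("pics/w6.png",f[:,:,::-1]);np.save("w6.npy",m["world_from_camera"])
E
```

```text
t 9.50 pos [0.6324 0.1906 0.2118] yaw 21.9 tilt [ 0.001  0.    -1.   ] F [ 1.4658  0.3475 -0.3201] w 0.0855 j [ 12.  17.  76.   0.  87. -10.]
  wp [0.56, 0.215, 0.31] n 3
  wp [0.45, 0.2, 0.32] n 3
  wp [0.37, 0.06, 0.32, 74.0] n 7
  wp [0.38, -0.09, 0.3, 74.0] n 4
  wp [0.4565, -0.2895, 0.22, 74.0] n 6
[[-0.193,-0.166,-0.328,0,-0,-0],[-0.193,-0.166,-0.328,0,-0,-0],[-0.194,-0.166,-0.328,0,-0,-0],[-0.359,-0.091,-0.033,0,0,0],[-0.359,-0.091,-0.033,0,0,0]]
[[-0.359,-0.091,-0.033,0,0,0],[-0.181,0.143,0,0,0,-0.083],[-0.198,0.118,0,0,0,-0.083],[-0.211,0.092,0,0,0,-0.083],[-0.221,0.064,0,0,0,-0.083]]
[[-0.228,0.034,0,0,0,-0.083],[-0.23,0.005,0,0,0,-0.083],[-0.229,-0.025,0,0,0,-0.083],[-0.354,0.127,0.05,0,0,-0],[-0.354,0.127,0.05,0,0,-0]]
[[-0.354,0.127,0.05,0,0,-0],[-0.354,0.127,0.05,0,0,-0],[-0.284,0.214,0.133,0,0,0],[-0.284,0.214,0.133,0,0,0],[-0.284,0.214,0.133,0,0,0]]
[[-0.284,0.214,0.133,0,0,0],[-0.284,0.214,0.133,0,0,0],[-0.284,0.214,0.133,0,0,0]]
```

View pics/w6.png

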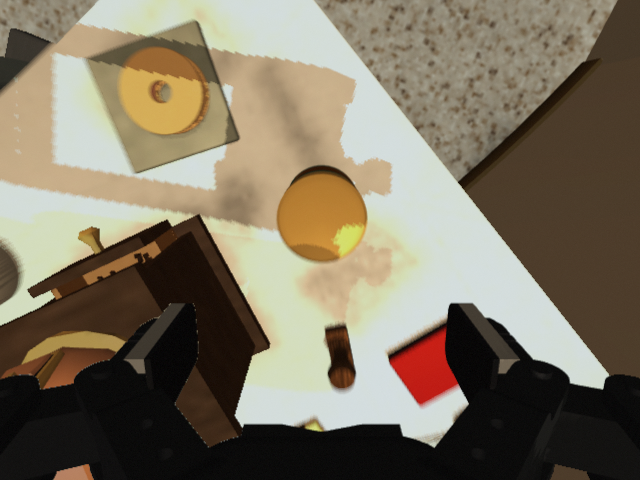

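```bash
V=45 python3 go.py .56,.215,.31,0,1 .45,.20,.32,-22,1 .37,.06,.32,-60,1  .38,-.09,.30,-90,1
```

```text
t 9.55 pos [0.6361 0.1914 0.2222] yaw 21.9 tilt [ 0.013  0.002 -1.   ] F [2.2004 0.4943 7.0274] w 0.0854 j [ 12.  17.  75.  -0.  87. -10.]
  wp [0.56, 0.215, 0.31, 0.0, 1.0] n 3
  wp [0.45, 0.2, 0.32, -22.0, 1.0] n 3
  wp [0.37, 0.06, 0.32, -60.0, 1.0] n 5
  wp [0.38, -0.09, 0.3, -90.0, 1.0] n 4
[[-0.202,-0.167,-0.296,-0,-0.003,0.081],[-0.223,-0.14,-0.295,-0,-0.003,0.081],[-0.24,-0.11,-0.294,-0,-0.003,0.081],[-0.367,0.05,-0.033,0,0,0.081],[-0.357,0.096,-0.033,0,0,0.081]]
[[-0.342,0.141,-0.033,0,0,0.081],[-0.043,0.32,0,0,0,0.084],[-0.001,0.322,0,0,0,0.084],[0.042,0.32,0,0,0,0.084],[0.084,0.311,0,0,0,0.084]]
[[0.124,0.298,0,0,0,0.084],[0.337,0.166,0.05,0,0,0.083],[0.356,0.12,0.05,0,0,0.083],[0.369,0.073,0.05,0,0,0.083],[0.375,0.024,0.05,0,0,0.083]]
```

Emit:
step_arm([
  [-0.2, -0.167, -0.296, 0, 0, 0.08],
  [-0.223, -0.14, -0.295, 0, 0, 0.08],
  [-0.24, -0.11, -0.294, 0, 0, 0.08],
  [-0.367, 0.05, -0.033, 0, 0, 0.08],
  [-0.357, 0.096, -0.033, 0, 0, 0.08],
])

```text
t: 10.05
ee_pos: [0.4835, 0.2041, 0.3063]
tcp_rot: [-3.116, 0.392, -0.005]
force: [-0.4, 0.1, 0.3]
gripper_width: 0.0853
```

Emit:
step_arm([
  [-0.342, 0.141, -0.033, 0, 0, 0.08],
  [-0.043, 0.32, 0, 0, 0, 0.084],
  [0, 0.322, 0, 0, 0, 0.084],
  [0.042, 0.32, 0, 0, 0, 0.084],
  [0.084, 0.311, 0, 0, 0, 0.084],
])

```text
t: 10.55
ee_pos: [0.3845, 0.0847, 0.3081]
tcp_rot: [-2.826, 1.372, -0.002]
force: [0.8, -0.5, 0.6]
gripper_width: 0.0852
```

```bash
V=40 python3 go.py .38,-.05,.32,-82,1 .4565,-.25,.25,-106,1
```

```text
t 10.55 pos [0.3845 0.0847 0.3081] yaw -51.8 tilt [ 0.001 -0.001 -1.   ] F [ 0.8429 -0.4605  0.6302] w 0.0852 j [  5. -27. 108.  -0.  99.  57.]
  wp [0.38, -0.05, 0.32, -82.0, 1.0] n 4
  wp [0.4565, -0.25, 0.25, -106.0, 1.0] n 6
[[0.258,0.217,-0.03,-0,-0,0.084],[0.284,0.181,-0.03,-0,-0,0.084],[0.305,0.143,-0.03,-0,-0,0.084],[0.321,0.101,-0.03,-0,-0,0.084],[0.348,-0.08,0.117,-0,-0,0.044]]
[[0.341,-0.104,0.117,-0,-0,0.044],[0.333,-0.127,0.117,-0,-0,0.044],[0.324,-0.15,0.117,-0,-0,0.044],[0.312,-0.173,0.117,-0,-0,0.044],[0.3,-0.194,0.117,-0,-0,0.044]]
```

Emit:
step_arm([
  [0.258, 0.217, -0.03, 0, 0, 0.084],
  [0.284, 0.181, -0.03, 0, 0, 0.084],
  [0.305, 0.143, -0.03, 0, 0, 0.084],
  [0.321, 0.101, -0.03, 0, 0, 0.084],
  [0.348, -0.08, 0.117, 0, 0, 0.044],
])

```text
t: 11.05
ee_pos: [0.3947, -0.0842, 0.3109]
tcp_rot: [-2.296, 2.141, -0.008]
force: [1.4, -0.5, 0.7]
gripper_width: 0.0858
```

Emit:
step_arm([
  [0.341, -0.104, 0.117, 0, 0, 0.044],
  [0.333, -0.127, 0.117, 0, 0, 0.044],
  [0.324, -0.15, 0.117, 0, 0, 0.044],
  [0.2, -0.1, 0.117, 0, 0, 0.044],
  [0.0, 0, 0, 0, 0, 0.0],
])

```text
t: 11.55
ee_pos: [0.4398, -0.2053, 0.2592]
tcp_rot: [1.98, -2.437, -0.003]
force: [-0.3, 0.1, -0.8]
gripper_width: 0.0854
```

```bash
python3 - <<'E'
from h import *
m=camera_model("wrist");f=grab_frame("wrist");cv2.imwrite("pics/w7.png",f[:,:,::-1]);np.save("w7.npy",m["world_from_camera"])
f=grab_frame("scene");cv2.imwrite("pics/s7.png",f[:,:,::-1])
E
V=40 python3 go.py .4565,-.2895,.12,-106,1
```

```text
t 11.65 pos [ 0.4401 -0.2034  0.2611] yaw -101.6 tilt [-0.     0.001 -1.   ] F [-0.3889 -0.2517 -0.8317] w 0.0855 j [-31. -11. 100.   0.  91.  71.]
  wp [0.4565, -0.2895, 0.12, -106.0, 1.0] n 5
[[0.162,-0.067,0.282,0,0,0.01],[0.161,-0.069,0.282,0,0,0.01],[0.16,-0.072,0.282,0,0,0.01],[0.159,-0.074,0.282,0,0,0.01],[0.158,-0.077,0.282,0,0,0.01]]
```

View pics/w7.png

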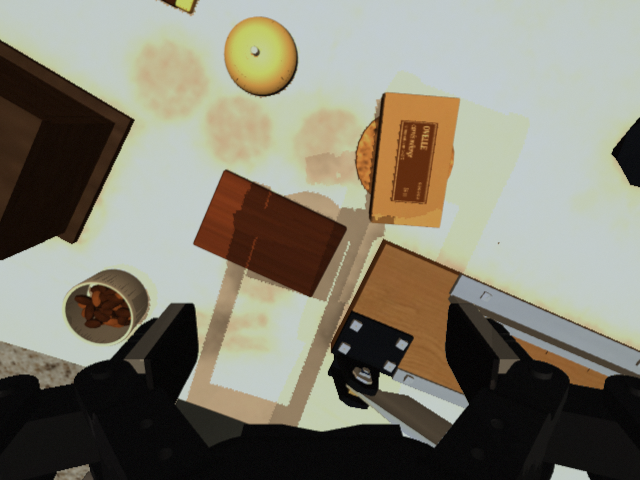

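View pics/s7.png

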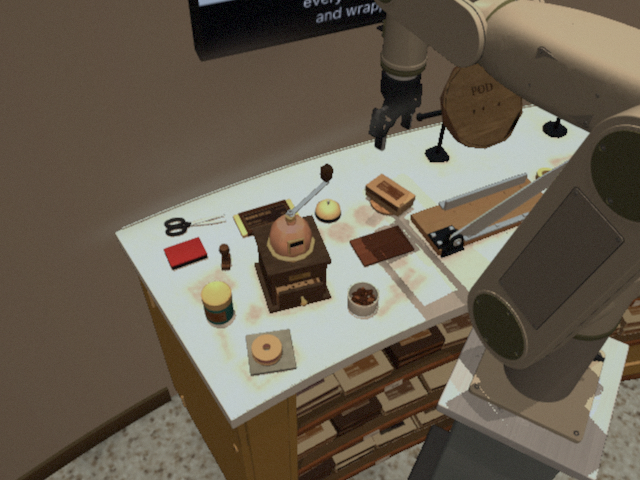

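Run:
```python
from h import *
m=camera_model("wrist");s=camera_model("scene")
def quad(n,px,z):
    w=pix2w(m,px,z)[:,:2]; c=w.mean(0); e=[w[(i+1)%4]-w[i] for i in range(4)]
    print(n,"c",c,"sides",np.array([np.linalg.norm(x) for x in e]),"ang",np.array([np.degrees(np.arctan2(x[1],x[0]))%180 for x in e]))
quad("box",[(384,93),(460,98),(439,227),(371,219)],.042)
quad("board",[(225,171),(346,229),(313,296),(194,243)],.008)
print("coaster L/R",pix2w(m,[(356,155),(454,155)],.008))
print("sign bases",pix2w(s,[(437,155),(555,130)],0))
print("sign edge L",[ (z,pix2w(s,(441,108),z)[0,:2]) for z in (.15,.2,.25)])
im=cv2.imread("pics/w7.png");cv2.imwrite("pics/c7.png",cv2.resize(im[80:310,180:480],None,fx=2.6,fy=2.6))
```

```text
box c [ 0.4592 -0.287 ] sides [0.0627 0.1096 0.0613 0.1061] ang [ 74.8318 163.7034  71.543  164.4671]
board c [ 0.4115 -0.1457] sides [0.1279 0.0779 0.13   0.0788] ang [ 52.247  143.6304  52.645  142.0333]
coaster L/R [[ 0.4716 -0.2423  0.008 ]
 [ 0.4533 -0.3317  0.008 ]]
sign bases [[ 0.4178 -0.52    0.    ]
 [ 0.1674 -0.7876  0.    ]]
sign edge L [(0.15, array([ 0.4326, -0.5188])), (0.2, array([ 0.4152, -0.4513])), (0.25, array([ 0.3979, -0.3838]))]
```

View pics/c7.png

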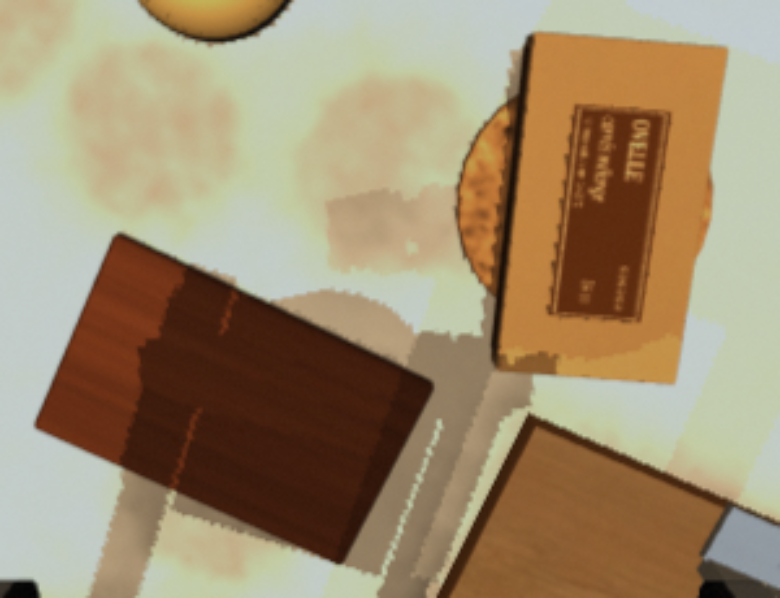

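```bash
V=40 python3 go.py .458,-.2888,.10,-105.8,1
```

```text
t 11.65 pos [ 0.4401 -0.2034  0.2611] yaw -101.6 tilt [-0.     0.001 -1.   ] F [-0.3889 -0.2517 -0.8317] w 0.0855 j [-31. -11. 100.   0.  91.  71.]
  wp [0.458, -0.2888, 0.1, -105.8, 1.0] n 5
[[0.16,-0.069,0.322,0,0,0.009],[0.159,-0.072,0.322,0,0,0.009],[0.158,-0.074,0.322,0,0,0.009],[0.157,-0.076,0.322,0,0,0.009],[0.156,-0.079,0.322,0,0,0.009]]
```

Emit:
step_arm([
  [0.16, -0.069, 0.32, 0, 0, 0.009],
  [0.159, -0.072, 0.32, 0, 0, 0.009],
  [0.158, -0.074, 0.32, 0, 0, 0.009],
  [0.157, -0.076, 0.32, 0, 0, 0.009],
  [0.156, -0.079, 0.32, 0, 0, 0.009],
])

```text
t: 12.15
ee_pos: [0.4594, -0.2887, 0.1015]
tcp_rot: [-1.901, 2.5, -0.004]
force: [0.3, -0.7, -0.6]
gripper_width: 0.0855
```

Emit:
step_arm([
  [0, 0, 0, 0, 0, 0],
  [0, 0, 0, 0, 0, 0],
  [0, 0, 0, 0, 0, 0],
  [0, 0, 0, 0, 0, 0],
  [0, 0, 0, 0, 0, 0],
])

```text
t: 12.65
ee_pos: [0.4594, -0.2888, 0.1028]
tcp_rot: [-1.9, 2.501, -0.004]
force: [-0.5, -0.6, -0.3]
gripper_width: 0.0855
```

```bash
V=25 python3 go.py .458,-.2888,.016,-105.8,1
python3 - <<'E'
from h import *
f=grab_frame("top");cv2.imwrite("pics/t8.png",f[:,:,::-1])
E
```

```text
t 12.65 pos [ 0.4594 -0.2888  0.1028] yaw -105.5 tilt [ 0.001 -0.003 -1.   ] F [-0.4712 -0.5792 -0.2506] w 0.0855 j [-38.   4. 103.   0.  73.  68.]
  wp [0.458, -0.2888, 0.016, -105.8, 1.0] n 4
[[0.001,0.004,0.217,-0,-0,0.001],[0.001,0.004,0.217,-0,-0,0.001],[0.001,0.004,0.217,-0,-0,0.001],[0.001,0.004,0.217,-0,-0,0.001]]
```

View pics/t8.png

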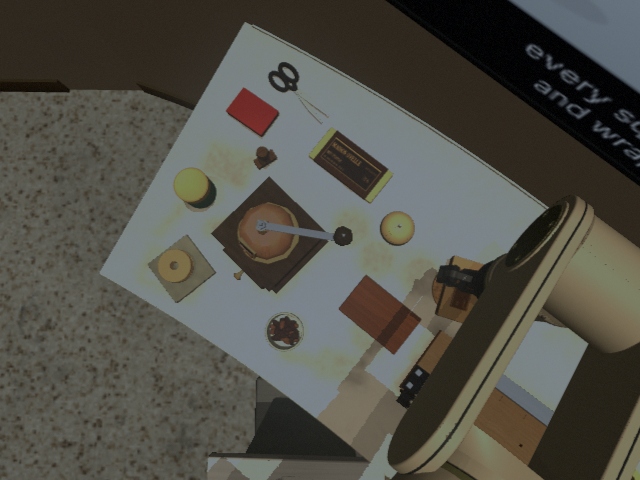

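Emit:
step_arm([
  [0, 0.004, 0.22, 0, 0, 0],
  [0, 0.004, 0.22, 0, 0, 0],
  [0, 0.004, 0.22, 0, 0, 0],
  [0, 0, 0.18, 0, 0, 0],
  [0, 0, 0, 0, 0, 0],
])

```text
t: 13.2
ee_pos: [0.4555, -0.2869, 0.0146]
tcp_rot: [1.899, -2.501, -0.007]
force: [-0.1, 1.7, -1.8]
gripper_width: 0.0854
```

```bash
python3 go.py
python3 - <<'E'
from h import *
f=grab_frame("wrist");cv2.imwrite("pics/w9.png",f[:,:,::-1])
E
```

```text
t 13.20 pos [ 0.4555 -0.2869  0.0146] yaw -105.6 tilt [-0.002  0.004 -1.   ] F [-0.0678  1.6544 -1.7597] w 0.0854 j [-38.  11. 106.   0.  64.  68.]
```

View pics/w9.png

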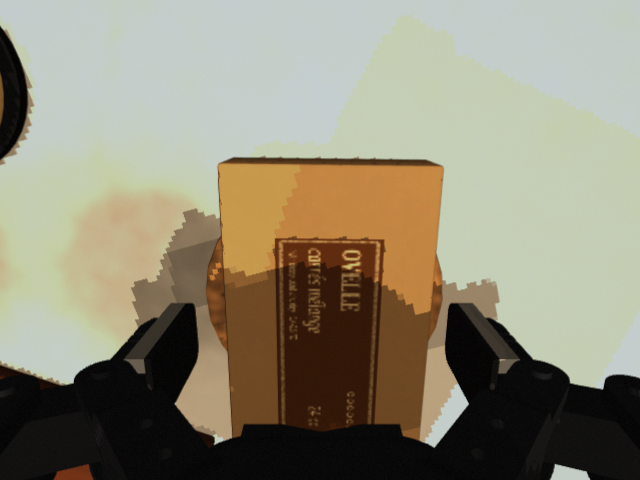

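Run:
```python
from h import *
m=camera_model("wrist")
a=pix2w(m,[(219,164),(442,166)],.042);print(a,np.linalg.norm(a[1]-a[0]))
e=a.mean(0);d=a[1]-a[0];d/=np.linalg.norm(d);n=np.array([-d[1],d[0]]);
print(np.degrees(np.arctan2(d[1],d[0])), e[:2]+.055*n,e[:2]-.055*n)
```

```text
[[ 0.5197 -0.2756  0.042 ]
 [ 0.5026 -0.3346  0.042 ]] 0.06143636651860764
-106.15187717427105 [ 0.564  -0.3204] [ 0.4583 -0.2898]
```

Emit:
step_arm([
  [0, 0, 0, 0, 0, 0],
  [0, 0, 0, 0, 0, 0],
  [0, 0, 0, 0, 0, 0],
  [0, 0, 0, 0, 0, 0],
  [0, 0, 0, 0, 0, 0],
], claw=-1, newtons=40)

```text
t: 13.75
ee_pos: [0.4585, -0.2893, 0.0189]
tcp_rot: [-1.899, 2.502, -0.005]
force: [-1.4, -0.2, 7.1]
gripper_width: 0.0612
```

```bash
python3 go.py
python3 - <<'E'
from h import *
f=grab_frame("wrist");cv2.imwrite("pics/w10.png",f[:,:,::-1])
E
```

```text
t 13.75 pos [ 0.4585 -0.2893  0.0189] yaw -105.6 tilt [ 0.001 -0.003 -1.   ] F [-1.3724 -0.2259  7.1025] w 0.0612 j [-38.  11. 105.   0.  64.  68.]
```

View pics/w10.png

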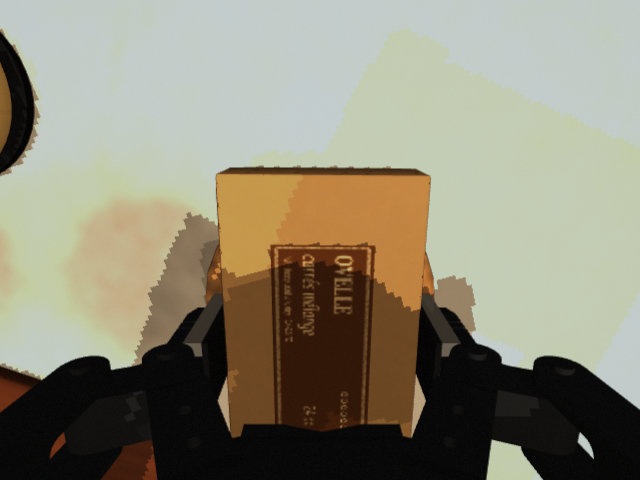

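```bash
V=35 python3 go.py .4585,-.2893,.13 .4113,-.148,.13,-37.7,1 .4113,-.148,.05
```

```text
t 13.80 pos [ 0.4585 -0.2893  0.0189] yaw -105.6 tilt [ 0.001 -0.003 -1.   ] F [-0.8522  0.3913  6.7728] w 0.0611 j [-38.  11. 105.   0.  64.  68.]
  wp [0.4585, -0.2893, 0.13] n 4
  wp [0.4113, -0.148, 0.13, -37.7, 1.0] n 9
  wp [0.4113, -0.148, 0.05] n 3
[[0,-0.001,-0.278,-0,-0,0],[0,-0.001,-0.278,-0,-0,0],[0,-0,-0.278,-0,-0,0],[0,-0,-0.278,-0,-0,0],[-0.137,0.093,0,-0,0,-0.084]]
[[-0.148,0.074,0,-0,0,-0.084],[-0.157,0.054,0,-0,0,-0.084],[-0.162,0.033,0,-0,0,-0.084],[-0.165,0.011,0,-0,0,-0.084],[-0.165,-0.011,0,-0,0,-0.084]]
[[-0.162,-0.032,0,-0,0,-0.084],[-0.157,-0.053,0,-0,0,-0.084],[-0.148,-0.073,0,-0,0,-0.084],[0,0,0.267,0,0,0],[0,0,0.267,0,0,0]]
[[0,0,0.267,0,0,0]]
```

Emit:
step_arm([
  [0, 0, -0.15, 0, 0, 0],
  [0, 0, -0.25, 0, 0, 0],
  [0, 0, -0.35, 0, 0, 0],
  [0, 0, -0.35, 0, 0, 0],
  [-0.137, 0.093, 0, 0, 0, -0.084],
])

```text
t: 14.3
ee_pos: [0.4554, -0.2761, 0.1347]
tcp_rot: [-2.058, 2.37, -0.018]
force: [1.0, 0.3, -0.6]
gripper_width: 0.0611
```

Emit:
step_arm([
  [-0.148, 0.074, 0, 0, 0, -0.084],
  [-0.157, 0.054, 0, 0, 0, -0.084],
  [-0.162, 0.033, 0, 0, 0, -0.084],
  [-0.165, 0.011, 0, 0, 0, -0.084],
  [-0.165, -0.011, 0, 0, 0, -0.084],
])

```text
t: 14.8
ee_pos: [0.4255, -0.1936, 0.128]
tcp_rot: [2.722, -1.569, 0.001]
force: [-0.4, -0.4, -1.2]
gripper_width: 0.0608
```

Emit:
step_arm([
  [-0.162, -0.032, 0, 0, 0, -0.084],
  [-0.157, -0.053, 0, 0, 0, -0.084],
  [-0.148, -0.073, 0, 0, 0, -0.084],
  [0, 0, 0, 0, 0, 0],
  [0, 0, 0, 0, 0, 0],
])

```text
t: 15.3
ee_pos: [0.4103, -0.1474, 0.1279]
tcp_rot: [2.973, -1.015, 0.002]
force: [-1.0, -0.0, -1.4]
gripper_width: 0.0611
```

```bash
V=25 python3 go.py .4113,-.148,.03,-37.7,1
python3 - <<'E'
from h import *
f=grab_frame("wrist");cv2.imwrite("pics/w11.png",f[:,:,::-1])
E
```

```text
t 15.30 pos [ 0.4103 -0.1474  0.1279] yaw -37.7 tilt [ 0.002 -0.    -1.   ] F [-0.9904 -0.0317 -1.3553] w 0.0611 j [-27. -15. 117.  -0.  77.  11.]
  wp [0.4113, -0.148, 0.03, -37.7, 1.0] n 4
[[0.003,-0,0.245,-0,-0,0],[0.003,-0,0.245,-0,-0,0],[0.003,-0,0.245,-0,-0,0],[0.003,-0,0.245,-0,-0,0]]
```

View pics/w11.png

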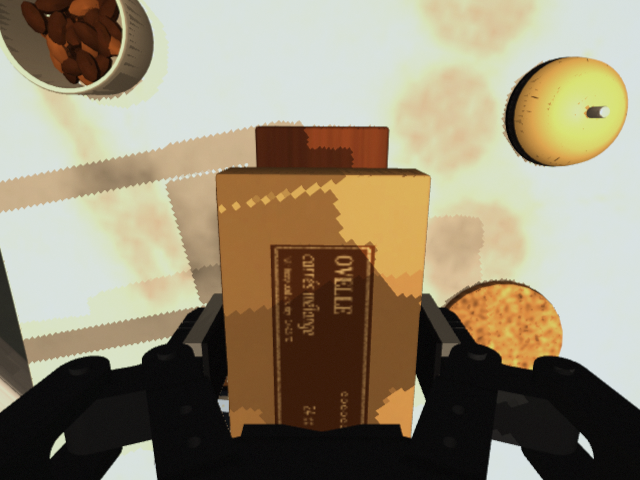

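Run:
```python
from h import *
m=camera_model("wrist")
def ce(px,z,L):
    a=pix2w(m,px,z);e=a.mean(0);d=a[1]-a[0];w=np.linalg.norm(d);d/=w;n=np.array([-d[1],d[0]])
    print(np.degrees(np.arctan2(d[1],d[0])),w,e[:2]-L*n)
ce([(256,128),(389,127)],.008,.065)
ce([(217,175),(430,177)],.1279-.0189+.042,.055)
print(get_obs()["ee_pos"])
```

```text
-37.35748248226242 0.08069151119388343 [ 0.412  -0.1487]
-38.313352297712164 0.06046707247904583 [ 0.4102 -0.1492]
[ 0.4103 -0.1477  0.1278]
```

Emit:
step_arm([
  [0, 0, 0.25, 0, 0, 0],
  [0, 0, 0.25, 0, 0, 0],
  [0, 0, 0.25, 0, 0, 0],
  [0, 0, 0.2, 0, 0, 0],
  [0, 0, 0, 0, 0, 0],
])

```text
t: 15.85
ee_pos: [0.4077, -0.1467, 0.0293]
tcp_rot: [-2.972, 1.015, 0.009]
force: [-0.1, 0.5, -1.4]
gripper_width: 0.0611
```

Emit:
step_arm([
  [0, 0, 0.04, 0, 0, 0],
  [0, 0, 0.03, 0, 0, 0],
  [0, 0, 0, 0, 0, 0],
  [0, 0, 0, 0, 0, 0],
  [0, 0, 0, 0, 0, 0],
])

```text
t: 16.35
ee_pos: [0.4104, -0.1475, 0.0256]
tcp_rot: [2.974, -1.011, 0.002]
force: [0.1, -0.7, -1.4]
gripper_width: 0.0611
```

Emit:
step_arm([
  [0, 0, 0.02, 0, 0, 0],
  [0, 0, 0.01, 0, 0, 0],
  [0, 0, 0, 0, 0, 0],
  [0, 0, 0, 0, 0, 0],
  [0, 0, 0, 0, 0, 0],
])

```text
t: 16.85
ee_pos: [0.4099, -0.1472, 0.022]
tcp_rot: [-2.974, 1.011, 0.0]
force: [-0.1, -1.1, -1.2]
gripper_width: 0.0613
```

Emit:
step_arm([
  [0.01, 0.008, 0.02, 0, 0, 0],
  [0, 0, 0.01, 0, 0, 0],
  [0, 0, 0, 0, 0, 0],
  [0, 0, 0, 0, 0, 0],
  [0, 0, 0, 0, 0, 0],
])

```text
t: 17.35
ee_pos: [0.4103, -0.1485, 0.019]
tcp_rot: [2.974, -1.011, 0.0]
force: [1.2, -0.6, -0.6]
gripper_width: 0.0612
```

Emit:
step_arm([
  [0, 0, 0.012, 0, 0, 0],
  [0, 0, 0, 0, 0, 0],
  [0, 0, 0, 0, 0, 0],
  [0, 0, 0, 0, 0, 0],
  [0, 0, 0, 0, 0, 0],
])

```text
t: 17.85
ee_pos: [0.4103, -0.1486, 0.0189]
tcp_rot: [2.974, -1.011, -0.0]
force: [-6.8, 2.1, 14.4]
gripper_width: 0.0614
```

Emit:
step_arm([
  [0, 0, 0, 0, 0, 0],
  [0, 0, 0, 0, 0, 0],
  [0, 0, 0, 0, 0, 0],
  [0, 0, 0, 0, 0, 0],
  [0, 0, 0, 0, 0, 0],
], claw=1)

```text
t: 18.35
ee_pos: [0.4101, -0.1484, 0.0176]
tcp_rot: [-2.974, 1.011, 0.0]
force: [0.2, -0.4, 0.4]
gripper_width: 0.085
```

Emit:
step_arm([
  [0, 0, -0.1, 0, 0, 0],
  [0, 0, -0.3, 0, 0, 0],
  [0, 0, -0.45, 0, 0, 0],
  [0, 0, -0.45, 0, 0, 0],
  [0, 0, -0.4, 0, 0, 0],
])

```text
t: 18.85
ee_pos: [0.4103, -0.1485, 0.1909]
tcp_rot: [2.974, -1.011, 0.003]
force: [1.1, -0.6, 0.2]
gripper_width: 0.0855
```

Emit:
step_arm([
  [0, 0, -0.4, 0, 0, 0],
  [0, 0, -0.4, 0, 0, 0],
  [0, 0, 0, 0, 0, 0],
  [0, 0, 0, 0, 0, 0],
  [0, 0, 0, 0, 0, 0],
])

```text
t: 19.35
ee_pos: [0.4097, -0.1482, 0.2668]
tcp_rot: [-2.974, 1.011, 0.002]
force: [-0.8, 0.5, -0.6]
gripper_width: 0.0852
```

```bash
V=42 python3 go.py .37,-.03,.31,-20,1 .38,.08,.31,0,1 .45,.19,.30,17,1 .489,.2268,.22,17,1
python3 - <<'E'
from h import *
f=grab_frame("wrist");cv2.imwrite("pics/w12.png",f[:,:,::-1])
E
```

```text
t 19.35 pos [ 0.4097 -0.1482  0.2668] yaw -37.6 tilt [-0.002  0.    -1.   ] F [-0.7881  0.5214 -0.6101] w 0.0852 j [-27. -19. 107.   0.  93.  11.]
  wp [0.37, -0.03, 0.31, -20.0, 1.0] n 4
  wp [0.38, 0.08, 0.31, 0.0, 1.0] n 3
  wp [0.45, 0.19, 0.3, 17.0, 1.0] n 4
  wp [0.489, 0.2268, 0.22, 17.0, 1.0] n 3
[[-0.259,-0.174,-0.108,0,0,-0.049],[-0.245,-0.193,-0.108,0,0,-0.049],[-0.229,-0.211,-0.108,0,0,-0.049],[-0.212,-0.228,-0.108,0,0,-0.049],[-0.094,-0.356,0,0,0,-0.074]]
[[-0.052,-0.364,0,0,0,-0.074],[-0.009,-0.368,0,0,0,-0.074],[0.175,-0.275,0.025,0,0,-0.047],[0.195,-0.261,0.025,0,0,-0.047],[0.214,-0.246,0.025,0,0,-0.047]]
[[0.231,-0.23,0.025,0,0,-0.047],[0.16,-0.079,0.267,0,0,0],[0.16,-0.079,0.267,0,0,0],[0.16,-0.079,0.267,0,0,0]]
```

View pics/w12.png

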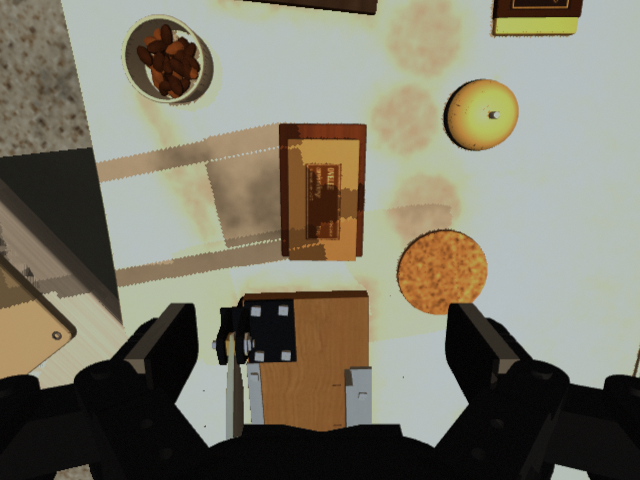

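Run:
```python
from h import *
m=camera_model("wrist");im=cv2.imread("pics/w12.png")
print("coaster",pix2w(m,(442.7,271.5),.008))
b=im[220:325,390:500];lab=cv2.cvtColor(b,cv2.COLOR_BGR2HSV);mask=((lab[...,1]>110)).astype(np.uint8)
c=max(cv2.findContours(mask,cv2.RETR_EXTERNAL,cv2.CHAIN_APPROX_NONE)[0],key=cv2.contourArea)
e=cv2.fitEllipse(cv2.convexHull(c));print(e);print(pix2w(m,np.array(e[0])+[390,220],.008))
def q(px,z):print(pix2w(m,px,z).mean(0))
q([(280,124),(366,124)],.008);
q([(288,138),(359,138),(357,260),(287,260)],.042)
```

```text
coaster [[ 0.4593 -0.2855  0.008 ]]
((51.64032745361328, 51.717262268066406), (83.6405029296875, 90.65479278564453), 68.88141632080078)
[[ 0.4583 -0.285   0.008 ]]
[ 0.4511 -0.0963  0.008 ]
[ 0.4105 -0.1487  0.042 ]
```

Emit:
step_arm([
  [-0.259, -0.174, -0.108, 0, 0, -0.049],
  [-0.245, -0.193, -0.108, 0, 0, -0.049],
  [-0.229, -0.211, -0.108, 0, 0, -0.049],
  [-0.212, -0.228, -0.108, 0, 0, -0.049],
  [-0.094, -0.356, 0, 0, 0, -0.074],
])

```text
t: 19.9
ee_pos: [0.3729, 0.0069, 0.3113]
tcp_rot: [3.121, -0.36, 0.0]
force: [2.0, -0.4, 0.0]
gripper_width: 0.0854
```

Emit:
step_arm([
  [-0.052, -0.364, 0, 0, 0, -0.074],
  [-0.009, -0.368, 0, 0, 0, -0.074],
  [0.175, -0.275, 0.025, 0, 0, -0.047],
  [0.195, -0.261, 0.025, 0, 0, -0.047],
  [0.1, -0.12, 0.025, 0, 0, -0.047],
])

```text
t: 20.4
ee_pos: [0.4233, 0.15, 0.3014]
tcp_rot: [-3.121, -0.356, 0.005]
force: [-0.3, -0.2, -0.6]
gripper_width: 0.0854
```

Emit:
step_arm([
  [0, 0, 0, 0, 0, -0.047],
  [0, 0, 0, 0, 0, 0],
  [0, 0, 0, 0, 0, 0],
  [0, 0, 0, 0, 0, 0],
  [0, 0, 0, 0, 0, 0],
])

```text
t: 20.9
ee_pos: [0.4234, 0.1476, 0.3034]
tcp_rot: [3.108, 0.461, 0.0]
force: [0.7, -0.1, -0.2]
gripper_width: 0.0854
```

```bash
V=35 python3 go.py .488,.2265,.15,17,1
python3 - <<'E'
from h import *
f=grab_frame("wrist");cv2.imwrite("pics/w13.png",f[:,:,::-1])
f=grab_frame("top");cv2.imwrite("pics/t13.png",f[:,:,::-1])
E
```

```text
t 20.90 pos [0.4234 0.1476 0.3034] yaw 16.9 tilt [ 0.  0. -1.] F [ 0.7141 -0.0786 -0.1515] w 0.0854 j [ 13. -18. 101.  -0.  96.  -4.]
  wp [0.488, 0.2265, 0.15, 17.0, 1.0] n 6
[[0.141,-0.095,0.256,0,-0,-0],[0.141,-0.094,0.256,0,-0,-0],[0.141,-0.094,0.256,0,-0,-0],[0.141,-0.094,0.256,0,-0,-0],[0.141,-0.094,0.256,0,-0,-0]]
[[0.141,-0.094,0.256,0,-0,-0]]
```

View pics/w13.png

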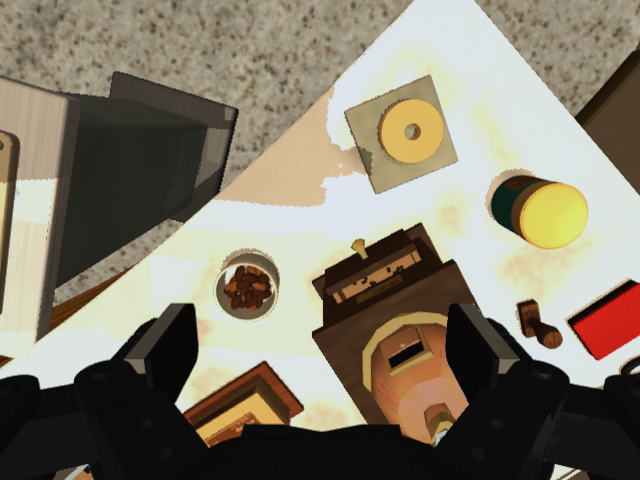

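View pics/t13.png

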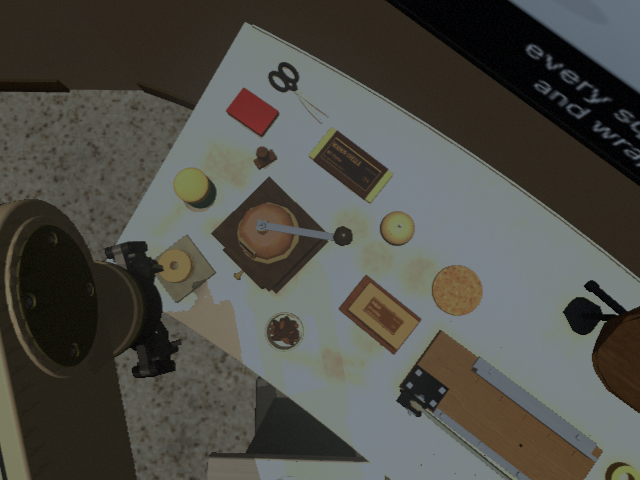

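Run:
```python
from h import *
m=camera_model("wrist");t=camera_model("top")
print("spool w",pix2w(m,(411.5,131),.028),"tile w",pix2w(m,[(344,112),(430,75),(458,156),(377,193)],.008).mean(0))
im=cv2.imread("pics/t13.png");
b=im[255:325,425:490];h=cv2.cvtColor(b,cv2.COLOR_BGR2HSV);print(h[35,32],h[3,3])
mask=(h[...,1]>90).astype(np.uint8)
c=max(cv2.findContours(mask,cv2.RETR_EXTERNAL,cv2.CHAIN_APPROX_NONE)[0],key=cv2.contourArea)
e=cv2.fitEllipse(cv2.convexHull(c));print(e);print("coaster top",pix2w(t,np.array(e[0])+[425,255],.008))
```

```text
spool w [[0.4908 0.23   0.028 ]] tile w [0.4873 0.2242 0.008 ]
[ 16 127 122] [ 48  29 131]
((31.548324584960938, 35.05803680419922), (48.923744201660156, 50.39185333251953), 129.98297119140625)
coaster top [[ 0.4572 -0.2898  0.008 ]]
```

Emit:
step_arm([
  [0.14, -0.094, 0.256, 0, 0, 0],
  [0.14, -0.094, 0.256, 0, 0, 0],
  [0.14, -0.094, 0.256, 0, 0, 0],
  [0.14, -0.094, 0.256, 0, 0, 0],
  [0.14, -0.094, 0.2, 0, 0, 0],
])

```text
t: 21.5
ee_pos: [0.4766, 0.2136, 0.1795]
tcp_rot: [3.107, 0.463, -0.001]
force: [-0.2, 0.2, 0.3]
gripper_width: 0.0855
```

Emit:
step_arm([
  [0.13, -0.09, 0, 0, 0, 0],
  [0, 0, 0, 0, 0, 0],
  [0, 0, 0, 0, 0, 0],
  [0, 0, 0, 0, 0, 0],
  [0, 0, 0, 0, 0, 0],
])

```text
t: 22.0
ee_pos: [0.4866, 0.2254, 0.1818]
tcp_rot: [-3.107, -0.463, -0.002]
force: [-0.5, -0.3, -0.2]
gripper_width: 0.0854
```

```bash
V=35 python3 go.py .488,.2265,.04,17,1
python3 - <<'E'
from h import *
f=grab_frame("wrist");cv2.imwrite("pics/w14.png",f[:,:,::-1])
E
```

```text
t 22.00 pos [0.4866 0.2254 0.1818] yaw 17.0 tilt [ 0.001  0.    -1.   ] F [-0.4558 -0.2613 -0.1775] w 0.0854 j [19. -1. 99. -0. 82.  2.]
  wp [0.488, 0.2265, 0.04, 17.0, 1.0] n 5
[[0.003,-0.001,0.284,0,-0,-0],[0.003,-0.001,0.284,0,-0,-0],[0.003,-0.001,0.284,0,-0,-0],[0.003,-0.001,0.284,0,-0,-0],[0.003,-0.001,0.284,0,-0,-0]]
```

View pics/w14.png

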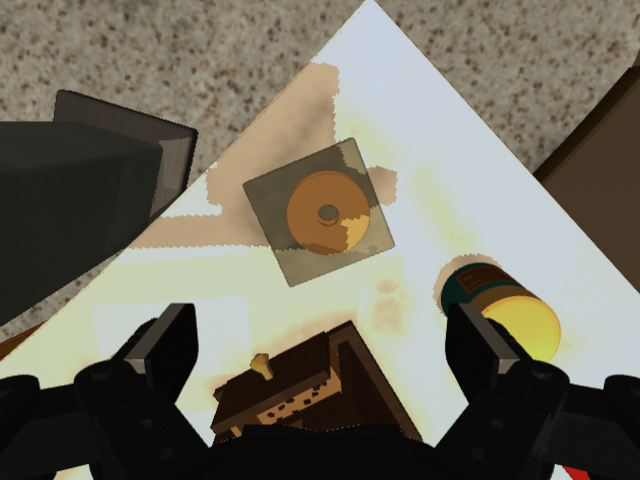

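```bash
python3 - <<'E'
from h import *
m=camera_model("wrist")
print("spool w",pix2w(m,(328.5,212),.028),"tile w",pix2w(m,[(243,184),(352,138),(395,247),(290,287)],.008).mean(0))
E
V=35 python3 go.py .490,.2285,.04,17,1
```

```text
spool w [[0.4911 0.2319 0.028 ]] tile w [0.4874 0.2229 0.008 ]
t 22.05 pos [0.4866 0.2254 0.1818] yaw 16.9 tilt [ 0.001 -0.    -1.   ] F [0.0071 0.4545 0.003 ] w 0.0853 j [19. -1. 99. -0. 82.  2.]
  wp [0.49, 0.2285, 0.04, 17.0, 1.0] n 5
[[0.008,-0.004,0.284,-0,-0,-0],[0.008,-0.004,0.284,-0,-0,-0],[0.008,-0.004,0.284,-0,-0,-0],[0.008,-0.004,0.284,-0,-0,-0],[0.008,-0.004,0.284,-0,-0,-0]]
```

Emit:
step_arm([
  [0.01, -0.005, 0.28, 0, 0, 0],
  [0.01, -0.005, 0.28, 0, 0, 0],
  [0.01, -0.005, 0.28, 0, 0, 0],
  [0.01, -0.005, 0.28, 0, 0, 0],
  [0, 0, 0.15, 0, 0, 0],
])

```text
t: 22.55
ee_pos: [0.4884, 0.2282, 0.0519]
tcp_rot: [3.107, 0.463, -0.004]
force: [-1.1, -0.4, -0.7]
gripper_width: 0.0853
```

Emit:
step_arm([
  [0, 0, 0.1, 0, 0, 0],
  [0, 0, 0.06, 0, 0, 0],
  [0, 0, 0, 0, 0, 0],
  [0, 0, 0, 0, 0, 0],
  [0, 0, 0, 0, 0, 0],
])

```text
t: 23.05
ee_pos: [0.4907, 0.2292, 0.0394]
tcp_rot: [-3.107, -0.464, -0.003]
force: [0.2, 0.7, 0.2]
gripper_width: 0.0852
```

```bash
V=35 python3 go.py .4905,.2292,.013,17,1
python3 - <<'E'
from h import *
f=grab_frame("wrist");cv2.imwrite("pics/w15.png",f[:,:,::-1])
f=grab_frame("scene");cv2.imwrite("pics/s15.png",cv2.resize(f[200:440,150:400,::-1],None,fx=2.5,fy=2.5))
E
```

```text
t 23.05 pos [0.4907 0.2292 0.0394] yaw 17.0 tilt [ 0.002 -0.    -1.   ] F [0.1774 0.699  0.2215] w 0.0852 j [ 20.   9. 105.   0.  66.   3.]
  wp [0.4905, 0.2292, 0.013, 17.0, 1.0] n 1
[[-0.002,-0.001,0.264,-0,-0.001,-0]]
```

View pics/w15.png

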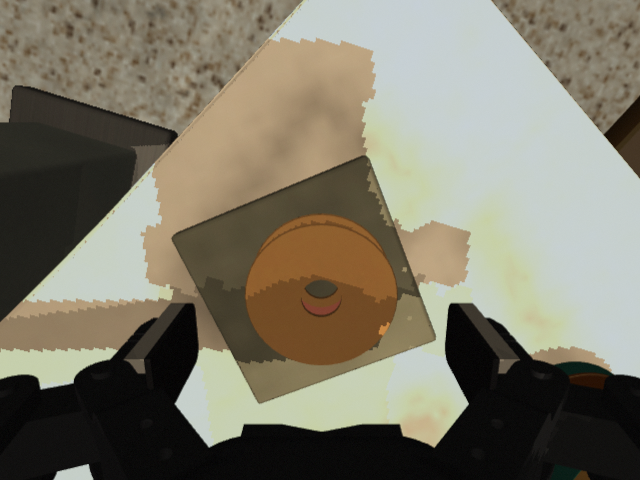

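View pics/s15.png

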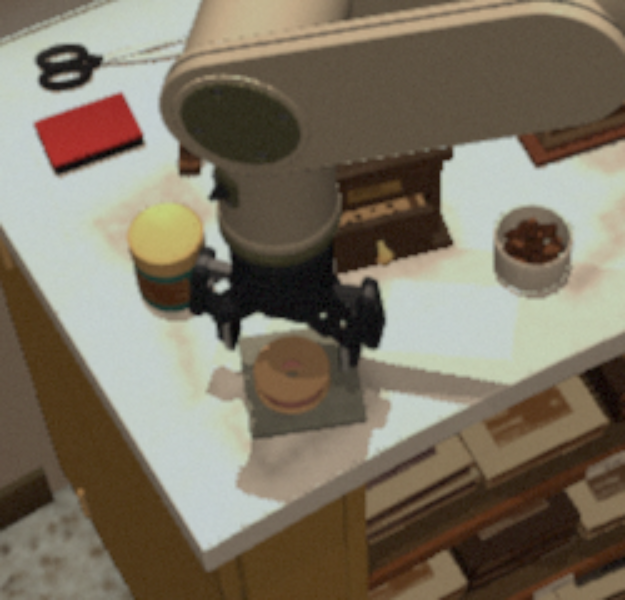

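Run:
```python
from h import *
m=camera_model("wrist")
print("spool w",pix2w(m,[(321,290),(321.5,290)],.028),"tile w",pix2w(m,[(172,236),(368,156),(436,340),(260,403)],.008).mean(0))
```

```text
spool w [[0.4902 0.2329 0.028 ]
 [0.4904 0.233  0.028 ]] tile w [0.4875 0.2235 0.008 ]
```

Emit:
step_arm([
  [0, 0, 0.08, 0, 0, 0],
  [0, 0, 0.08, 0, 0, 0],
  [0, 0, 0.05, 0, 0, 0],
  [0, 0, 0, 0, 0, 0],
  [0, 0, 0, 0, 0, 0],
])

```text
t: 23.65
ee_pos: [0.4894, 0.2287, 0.0166]
tcp_rot: [3.107, 0.464, -0.001]
force: [-0.0, -0.3, 0.2]
gripper_width: 0.0855
```

Emit:
step_arm([
  [0, 0, 0, 0, 0, 0],
  [0, 0, 0, 0, 0, 0],
  [0, 0, 0, 0, 0, 0],
  [0, 0, 0, 0, 0, 0],
  [0, 0, 0, 0, 0, 0],
])

```text
t: 24.15
ee_pos: [0.4898, 0.2289, 0.0172]
tcp_rot: [-3.107, -0.464, -0.0]
force: [-0.5, -0.2, 0.3]
gripper_width: 0.0855
```

Emit:
step_arm([
  [0, -0.02, 0.04, 0, 0, 0],
  [0, 0, 0.02, 0, 0, 0],
  [0, 0, 0, 0, 0, 0],
  [0, 0, 0, 0, 0, 0],
  [0, 0, 0, 0, 0, 0],
])

```text
t: 24.65
ee_pos: [0.4892, 0.2308, 0.0111]
tcp_rot: [3.107, 0.464, -0.0]
force: [-0.4, -0.9, 0.2]
gripper_width: 0.0853
```

```bash
python3 go.py
python3 - <<'E'
from h import *
f=grab_frame("wrist");cv2.imwrite("pics/w16.png",f[:,:,::-1])
f=grab_frame("scene");cv2.imwrite("pics/s16.png",cv2.resize(f[300:390,220:320,::-1],None,fx=6,fy=6))
E
```

```text
t 24.65 pos [0.4892 0.2308 0.0111] yaw 17.0 tilt [-0.  0. -1.] F [-0.3721 -0.8795  0.2095] w 0.0853 j [ 20.  11. 106.  -0.  63.   3.]
```

View pics/s16.png

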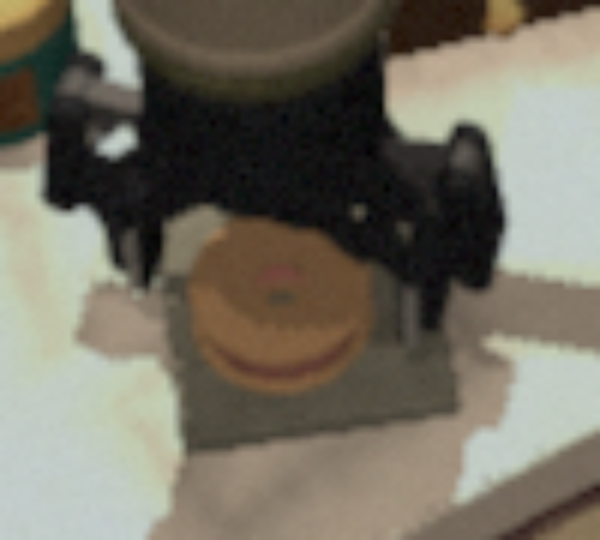

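View pics/w16.png

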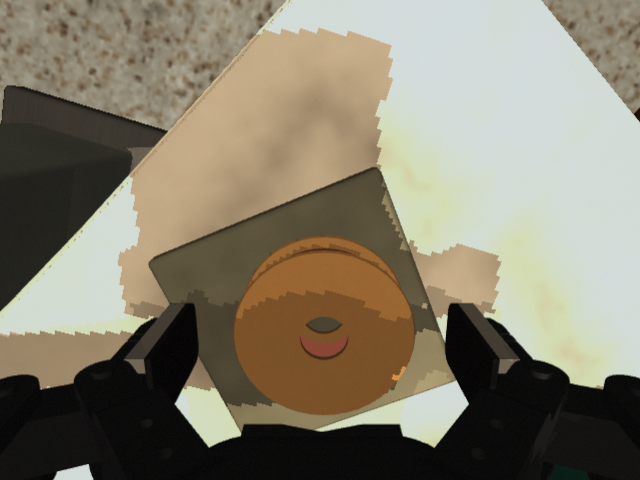

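Emit:
step_arm([
  [0, 0, 0, 0, 0, 0],
  [0, 0, 0, 0, 0, 0],
  [0, 0, 0, 0, 0, 0],
  [0, 0, 0, 0, 0, 0],
  [0, 0, 0, 0, 0, 0],
], claw=-1, newtons=40)

```text
t: 25.25
ee_pos: [0.4895, 0.2309, 0.0116]
tcp_rot: [-3.107, -0.464, -0.001]
force: [-0.7, -0.7, 5.8]
gripper_width: 0.0583
```

```bash
python3 go.py
python3 - <<'E'
from h import *
f=grab_frame("wrist");cv2.imwrite("pics/w17.png",f[:,:,::-1])
f=grab_frame("scene");cv2.imwrite("pics/s17.png",cv2.resize(f[300:390,220:320,::-1],None,fx=6,fy=6))
E
```

```text
t 25.25 pos [0.4895 0.2309 0.0116] yaw 17.0 tilt [ 0.001  0.    -1.   ] F [-0.7244 -0.6743  5.7724] w 0.0583 j [ 20.  11. 105.  -0.  63.   3.]
```

View pics/s17.png

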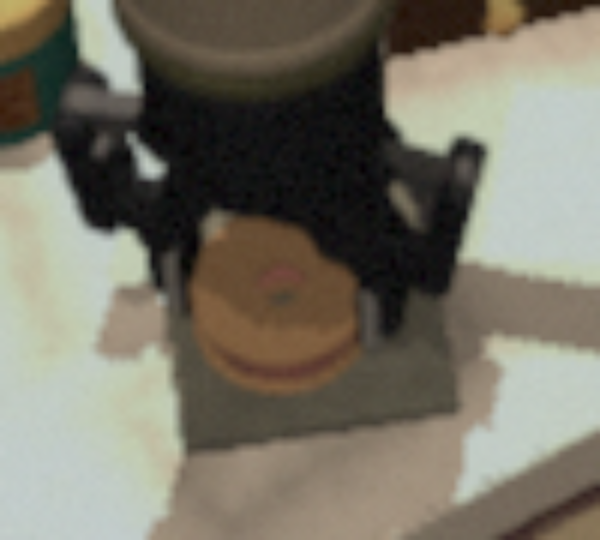

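View pics/w17.png

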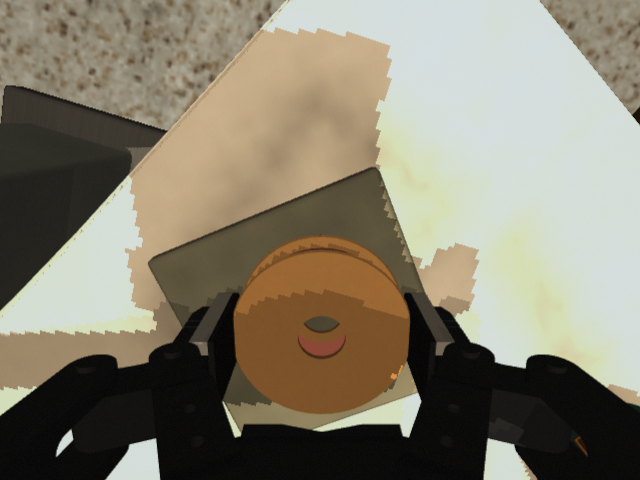

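```bash
python3 - <<'E'
from h import *
m=camera_model("wrist")
print("spool w",pix2w(m,[(322,330)],.028))
E
V=40 python3 go.py .47,.215,.14 .42,.15,.30 .37,.05,.31 .38,-.05,.31,0 .45,-.22,.22,0
```

```text
spool w [[0.4905 0.2321 0.028 ]]
t 25.35 pos [0.4895 0.2309 0.0117] yaw 17.0 tilt [ 0.001 -0.    -1.   ] F [-0.7256  0.0313  4.9394] w 0.0586 j [ 20.  11. 105.   0.  63.   3.]
  wp [0.47, 0.215, 0.14] n 4
  wp [0.42, 0.15, 0.3] n 5
  wp [0.37, 0.05, 0.31] n 3
  wp [0.38, -0.05, 0.31, 0.0] n 3
  wp [0.45, -0.22, 0.22, 0.0] n 6
[[-0.058,0.024,-0.321,-0,-0,0],[-0.058,0.024,-0.321,-0,-0,0],[-0.058,0.024,-0.321,-0,-0,0],[-0.058,0.024,-0.321,-0,-0,0],[-0.134,0.095,-0.32,0,0,0]]
[[-0.134,0.095,-0.32,0,0,0],[-0.134,0.095,-0.32,0,0,0],[-0.134,0.095,-0.32,0,0,0],[-0.134,0.095,-0.32,0,0,0],[-0.257,0.27,-0.033,0,0,0]]
[[-0.257,0.27,-0.033,0,0,0],[-0.257,0.27,-0.033,0,0,0],[-0.065,0.329,0,0,0,0.063],[-0.033,0.333,0,0,0,0.063],[0,0.335,0,0,0,0.063]]
[[0.117,0.283,0.15,0,0,0],[0.117,0.283,0.15,0,0,0],[0.117,0.283,0.15,0,0,0],[0.117,0.283,0.15,0,0,0],[0.117,0.283,0.15,0,0,0]]
[[0.117,0.283,0.15,0,0,0]]
```

Emit:
step_arm([
  [0, 0, -0.1, 0, 0, 0],
  [0, 0, -0.2, 0, 0, 0],
  [0, 0, -0.3, 0, 0, 0],
  [0, 0, -0.35, 0, 0, 0],
  [0, 0, -0.35, 0, 0, 0],
])

```text
t: 25.85
ee_pos: [0.4886, 0.2306, 0.1424]
tcp_rot: [3.107, 0.464, -0.001]
force: [0.9, -0.8, -0.5]
gripper_width: 0.0583
```

```bash
V=40 python3 go.py .42,.15,.30 .37,.05,.31 .38,-.05,.31,0 .45,-.22,.24,-10
python3 - <<'E'
from h import *
f=grab_frame("wrist");cv2.imwrite("pics/w18.png",f[:,:,::-1])
E
```

```text
t 25.85 pos [0.4886 0.2306 0.1424] yaw 17.0 tilt [-0.001 -0.    -1.   ] F [ 0.8878 -0.8425 -0.5411] w 0.0583 j [ 20.   2. 101.   0.  78.   3.]
  wp [0.42, 0.15, 0.3] n 5
  wp [0.37, 0.05, 0.31] n 3
  wp [0.38, -0.05, 0.31, 0.0] n 3
  wp [0.45, -0.22, 0.24, -10.0] n 5
[[-0.179,0.114,-0.315,-0,0,-0],[-0.179,0.114,-0.315,-0,0,-0],[-0.178,0.114,-0.315,-0,0,-0],[-0.178,0.114,-0.315,-0,0,-0],[-0.178,0.114,-0.315,-0,0,-0]]
[[-0.257,0.27,-0.033,0,0,0],[-0.257,0.27,-0.033,0,0,0],[-0.257,0.27,-0.033,0,0,0],[-0.065,0.329,0,0,0,0.063],[-0.033,0.333,0,0,0,0.063]]
[[0,0.335,0,0,0,0.063],[0.14,0.34,0.14,0,0,0.022],[0.152,0.335,0.14,0,0,0.022],[0.163,0.329,0.14,0,0,0.022],[0.175,0.324,0.14,0,0,0.022]]
[[0.186,0.317,0.14,0,0,0.022]]
```

View pics/w18.png

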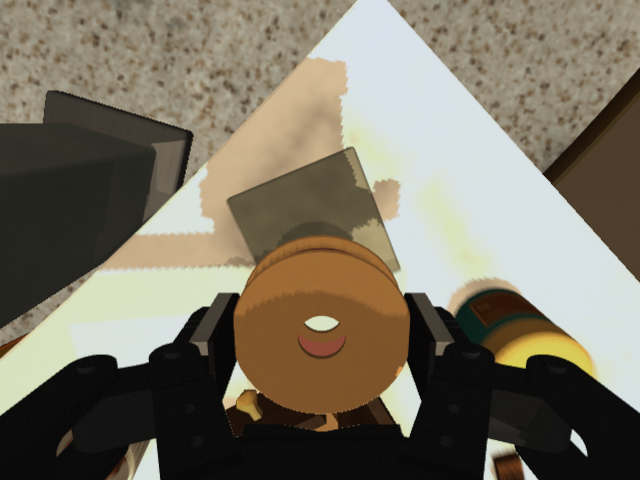

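```bash
V=42 python3 go.py .42,.15,.30 .37,.05,.31 .38,-.05,.31 .45,-.22,.24
```

```text
t 25.90 pos [0.4922 0.2319 0.1497] yaw 17.0 tilt [ 0.009 -0.    -1.   ] F [3.8485 0.4943 5.8937] w 0.0583 j [ 20.   1. 100.   0.  78.   3.]
  wp [0.42, 0.15, 0.3] n 5
  wp [0.37, 0.05, 0.31] n 3
  wp [0.38, -0.05, 0.31] n 3
  wp [0.45, -0.22, 0.24] n 5
[[-0.183,0.114,-0.302,-0,-0.001,0],[-0.184,0.114,-0.302,-0,-0.001,0],[-0.184,0.114,-0.302,-0,-0.001,0],[-0.185,0.115,-0.301,-0,-0.001,0],[-0.185,0.115,-0.301,-0,-0.001,0]]
[[-0.257,0.27,-0.033,0,0,0],[-0.257,0.27,-0.033,0,0,0],[-0.257,0.27,-0.033,0,0,0],[-0.065,0.329,0,0,0,0],[-0.065,0.329,0,0,0,0]]
[[-0.065,0.329,0,0,0,0],[0.035,0.366,0.14,0,0,0],[0.035,0.366,0.14,0,0,0],[0.035,0.366,0.14,0,0,0],[0.035,0.366,0.14,0,0,0]]
[[0.035,0.366,0.14,0,0,0]]
```

Emit:
step_arm([
  [-0.183, 0.114, -0.302, 0, 0, 0],
  [-0.184, 0.114, -0.302, 0, 0, 0],
  [-0.184, 0.114, -0.302, 0, 0, 0],
  [-0.185, 0.115, -0.301, 0, 0, 0],
  [-0.185, 0.115, -0.301, 0, 0, 0],
])

```text
t: 26.4
ee_pos: [0.4168, 0.1485, 0.2932]
tcp_rot: [-3.107, -0.464, -0.0]
force: [0.9, 0.6, -0.4]
gripper_width: 0.0584
```

Emit:
step_arm([
  [-0.257, 0.27, -0.033, 0, 0, 0],
  [-0.257, 0.27, -0.033, 0, 0, 0],
  [-0.257, 0.27, -0.033, 0, 0, 0],
  [-0.065, 0.329, 0, 0, 0, 0],
  [-0.065, 0.329, 0, 0, 0, 0],
])

```text
t: 26.9
ee_pos: [0.3741, -0.0187, 0.3025]
tcp_rot: [3.106, 0.464, 0.003]
force: [0.2, 0.7, -0.5]
gripper_width: 0.0584
```

Emit:
step_arm([
  [-0.065, 0.329, 0, 0, 0, 0],
  [0.035, 0.366, 0.14, 0, 0, 0],
  [0.035, 0.366, 0.14, 0, 0, 0],
  [0.035, 0.366, 0.14, 0, 0, 0],
  [0.035, 0.366, 0.14, 0, 0, 0],
])

```text
t: 27.4
ee_pos: [0.4342, -0.1884, 0.2455]
tcp_rot: [3.107, 0.463, 0.001]
force: [0.5, 0.1, 0.4]
gripper_width: 0.0582
```

Emit:
step_arm([
  [0.035, 0.366, 0.14, 0, 0, 0],
  [0, 0, 0, 0, 0, 0],
  [0, 0, 0, 0, 0, 0],
  [0, 0, 0, 0, 0, 0],
  [0, 0, 0, 0, 0, 0],
])

```text
t: 27.9
ee_pos: [0.4483, -0.2201, 0.2329]
tcp_rot: [3.106, 0.465, 0.002]
force: [-0.3, -0.6, 0.6]
gripper_width: 0.0586
```

```bash
V=42 python3 go.py .459,-.289,.08
python3 - <<'E'
from h import *
f=grab_frame("wrist");cv2.imwrite("pics/w19.png",f[:,:,::-1])
E
```

```text
t 27.90 pos [ 0.4483 -0.2201  0.2329] yaw 17.0 tilt [ 0.001  0.001 -1.   ] F [-0.2581 -0.6405  0.6131] w 0.0586 j [-32.  -8. 101.   0.  87. -49.]
  wp [0.459, -0.289, 0.08] n 5
[[-0.02,0.138,0.306,0,-0,-0],[-0.02,0.138,0.306,0,-0,-0],[-0.02,0.138,0.306,0,-0,-0],[-0.02,0.138,0.306,0,-0,-0],[-0.02,0.138,0.306,0,-0,-0]]
```

View pics/w19.png

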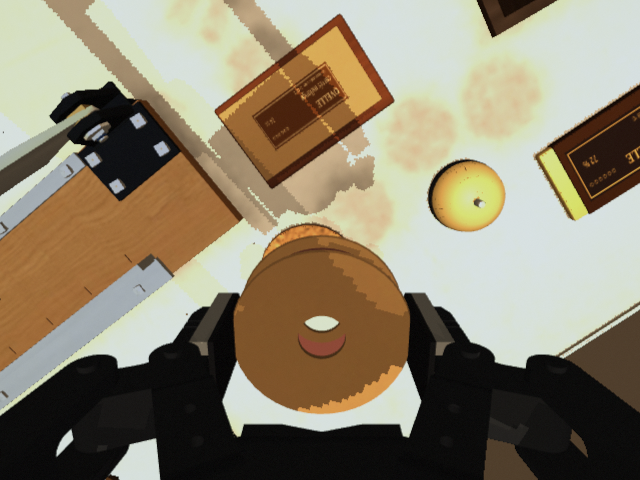

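Emit:
step_arm([
  [-0.023, 0.136, 0.306, 0, 0, 0],
  [-0.023, 0.136, 0.306, 0, 0, 0],
  [-0.023, 0.136, 0.306, 0, 0, 0],
  [-0.023, 0.136, 0.306, 0, 0, 0],
  [-0.023, 0.136, 0.306, 0, 0, 0],
])

```text
t: 28.45
ee_pos: [0.4575, -0.2893, 0.0787]
tcp_rot: [3.106, 0.465, 0.002]
force: [0.4, 0.4, -0.9]
gripper_width: 0.0587
```

Emit:
step_arm([
  [0, 0, 0.1, 0, 0, 0],
  [0, 0, 0, 0, 0, 0],
  [0, 0, 0, 0, 0, 0],
  [0, 0, 0, 0, 0, 0],
  [0, 0, 0, 0, 0, 0],
])

```text
t: 28.95
ee_pos: [0.458, -0.2895, 0.0707]
tcp_rot: [3.105, 0.464, 0.003]
force: [0.0, -0.0, -1.0]
gripper_width: 0.0584
```

```bash
V=42 python3 go.py .458,-.289,.02
python3 - <<'E'
from h import *
f=grab_frame("wrist");cv2.imwrite("pics/w20.png",f[:,:,::-1])
E
```

```text
t 28.95 pos [ 0.458  -0.2895  0.0707] yaw 17.0 tilt [ 0.002  0.002 -1.   ] F [ 0.0487 -0.0455 -0.9806] w 0.0584 j [-38.   6. 104.   0.  70. -55.]
  wp [0.458, -0.289, 0.02] n 2
[[0,-0.003,0.254,0.001,-0.001,-0],[0,-0.003,0.254,0.001,-0.001,-0]]
```

View pics/w20.png

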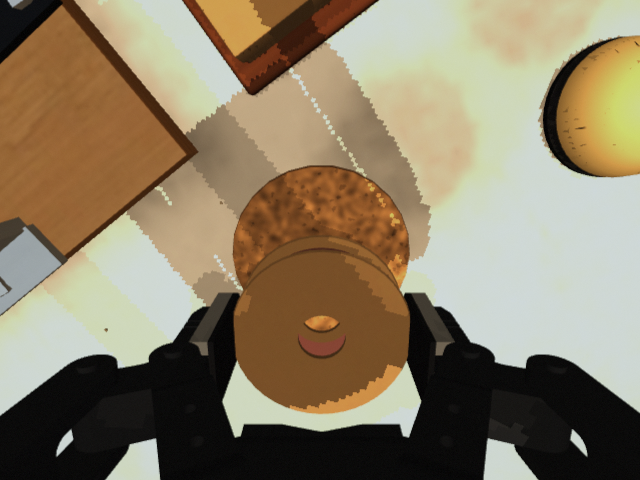

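Run:
```python
from h import *
from scipy.optimize import least_squares
m=camera_model("wrist");a=np.linspace(0,2*np.pi,400)
def f(c):
    p=w2pix(m,np.c_[c[0]+.046*np.cos(a),c[1]+.046*np.sin(a),np.full(400,.008)]);return [p[:,1].min()-165.5,p[:,0].min()-233,p[:,0].max()-410]
r=least_squares(f,[.459,-.289]);print(r.x,r.fun)
z=get_obs()["ee_pos"][2]-.0116+.028
def g(c):
    p=w2pix(m,np.c_[c[0]+.0305*np.cos(a),c[1]+.0305*np.sin(a),np.full(400,z)]);return [p[:,1].max()-413,p[:,0].min()-234,p[:,0].max()-410,p[:,1].min()-248]
r=least_squares(g,[.459,-.289]);print(r.x,r.fun)
```

```text
[ 0.4586 -0.2881] [ 0.1126 -1.0412  1.0419]
[ 0.4593 -0.2902] [ 0.154  -3.4353  3.4345  0.2785]
```

Emit:
step_arm([
  [0, 0, 0.2, 0, 0, 0],
  [0, 0, 0.2, 0, 0, 0],
  [0, 0, 0.1, 0, 0, 0],
  [0, 0, 0, 0, 0, 0],
  [0, 0, 0, 0, 0, 0],
])

```text
t: 29.5
ee_pos: [0.4572, -0.2894, 0.0194]
tcp_rot: [3.107, 0.464, 0.001]
force: [0.1, 0.2, -0.9]
gripper_width: 0.0581
```

Spool is within about 2 mm of the coaster centre; lower until contact.

Emit:
step_arm([
  [0, -0.015, 0.04, 0, 0, 0],
  [0, 0, 0.02, 0, 0, 0],
  [0, 0, 0, 0, 0, 0],
  [0, 0, 0, 0, 0, 0],
  [0, 0, 0, 0, 0, 0],
])

```text
t: 30.0
ee_pos: [0.4566, -0.2879, 0.013]
tcp_rot: [3.107, 0.464, 0.0]
force: [0.0, 0.6, -0.7]
gripper_width: 0.058
```

Emit:
step_arm([
  [0, 0, 0.02, 0, 0, 0],
  [0, 0, 0, 0, 0, 0],
  [0, 0, 0, 0, 0, 0],
  [0, 0, 0, 0, 0, 0],
  [0, 0, 0, 0, 0, 0],
])

```text
t: 30.5
ee_pos: [0.4568, -0.2881, 0.0116]
tcp_rot: [3.107, 0.464, 0.001]
force: [-1.9, 1.2, 7.0]
gripper_width: 0.0582
```

Emit:
step_arm([
  [0, 0, 0, 0, 0, 0],
  [0, 0, 0, 0, 0, 0],
  [0, 0, 0, 0, 0, 0],
  [0, 0, 0, 0, 0, 0],
  [0, 0, 0, 0, 0, 0],
], claw=1)

```text
t: 31.0
ee_pos: [0.4564, -0.2877, 0.0107]
tcp_rot: [-3.107, -0.464, 0.0]
force: [0.2, -0.1, 0.0]
gripper_width: 0.0857
```

Emit:
step_arm([
  [0, 0, -0.1, 0, 0, 0],
  [0, 0, -0.3, 0, 0, 0],
  [0, 0, -0.4, 0, 0, 0],
  [0, 0, -0.4, 0, 0, 0],
  [0, 0, -0.4, 0, 0, 0],
])

```text
t: 31.5
ee_pos: [0.4563, -0.2877, 0.1732]
tcp_rot: [3.107, 0.464, 0.001]
force: [1.2, -0.9, 0.0]
gripper_width: 0.0854
```

Emit:
step_arm([
  [0, 0, -0.3, 0, 0, 0],
  [0, 0, 0, 0, 0, 0],
  [0, 0, 0, 0, 0, 0],
  [0, 0, 0, 0, 0, 0],
  [0, 0, 0, 0, 0, 0],
])

```text
t: 32.0
ee_pos: [0.4556, -0.2872, 0.1991]
tcp_rot: [-3.105, -0.464, 0.003]
force: [-1.0, 0.0, 0.6]
gripper_width: 0.0854
```

```bash
V=42 python3 go.py .39,-.08,.30 .37,.05,.31 .45,.19,.30 .56,.215,.28,21.9 .631,.191,.20
python3 - <<'E'
from h import *
f=grab_frame("wrist");cv2.imwrite("pics/w21.png",f[:,:,::-1])
E
```

```text
t 32.00 pos [ 0.4556 -0.2872  0.1991] yaw 17.0 tilt [-0.002 -0.002 -1.   ] F [-1.0104  0.0026  0.5645] w 0.0854 j [-38.  -1.  97.  -0.  84. -55.]
  wp [0.39, -0.08, 0.3] n 6
  wp [0.37, 0.05, 0.31] n 4
  wp [0.45, 0.19, 0.3] n 4
  wp [0.56, 0.215, 0.28, 21.9] n 3
  wp [0.631, 0.191, 0.2] n 3
[[-0.004,-0.363,-0.167,-0,0,-0],[-0.004,-0.363,-0.167,-0,0,-0],[-0.004,-0.362,-0.168,-0,0,-0],[-0.004,-0.362,-0.168,-0,0,-0],[-0.004,-0.362,-0.168,-0,0,-0]]
[[-0.004,-0.362,-0.168,-0,0,-0],[0.047,-0.325,-0.025,0,0,0],[0.047,-0.325,-0.025,0,0,0],[0.047,-0.325,-0.025,0,0,0],[0.047,-0.325,-0.025,0,0,0]]
[[0.293,-0.276,0.025,0,0,0],[0.293,-0.276,0.025,0,0,0],[0.293,-0.276,0.025,0,0,0],[0.293,-0.276,0.025,0,0,0],[0.375,0.027,0.067,0,0,-0.018]]
[[0.374,0.038,0.067,0,0,-0.018],[0.373,0.049,0.067,0,0,-0.018],[0.19,0.163,0.267,0,0,0],[0.19,0.163,0.267,0,0,0],[0.19,0.163,0.267,0,0,0]]
```

View pics/w21.png

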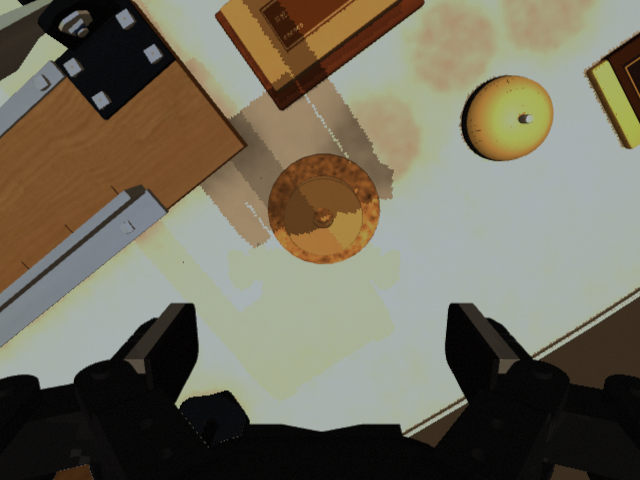

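Emit:
step_arm([
  [-0.004, -0.363, -0.167, 0, 0, 0],
  [-0.004, -0.363, -0.167, 0, 0, 0],
  [-0.004, -0.363, -0.167, 0, 0, 0],
  [-0.004, -0.363, -0.167, 0, 0, 0],
  [-0.004, -0.363, -0.167, 0, 0, 0],
])

```text
t: 32.55
ee_pos: [0.4005, -0.1134, 0.284]
tcp_rot: [-3.106, -0.463, 0.002]
force: [0.8, 0.3, 0.3]
gripper_width: 0.0852
```

Emit:
step_arm([
  [-0.004, -0.362, -0.168, 0, 0, 0],
  [0.047, -0.325, -0.025, 0, 0, 0],
  [0.047, -0.325, -0.025, 0, 0, 0],
  [0.047, -0.325, -0.025, 0, 0, 0],
  [0.047, -0.325, -0.025, 0, 0, 0],
])

```text
t: 33.05
ee_pos: [0.3699, 0.0507, 0.3105]
tcp_rot: [-3.107, -0.463, 0.002]
force: [1.6, 0.3, -0.2]
gripper_width: 0.0851
```

Emit:
step_arm([
  [0.293, -0.276, 0.025, 0, 0, 0],
  [0.293, -0.276, 0.025, 0, 0, 0],
  [0.293, -0.276, 0.025, 0, 0, 0],
  [0.293, -0.276, 0.025, 0, 0, 0],
  [0.375, 0.0, 0.067, 0, 0, -0.018],
])

```text
t: 33.55
ee_pos: [0.486, 0.2038, 0.294]
tcp_rot: [-3.098, -0.513, 0.001]
force: [1.3, -0.5, 0.5]
gripper_width: 0.0854
```

Emit:
step_arm([
  [0.374, 0.0, 0.067, 0, 0, -0.018],
  [0.2, 0.02, 0.067, 0, 0, -0.018],
  [0, 0, 0, 0, 0, 0],
  [0, 0, 0, 0, 0, 0],
  [0, 0, 0, 0, 0, 0],
])

```text
t: 34.05
ee_pos: [0.5407, 0.2171, 0.2809]
tcp_rot: [3.085, 0.594, -0.001]
force: [0.2, 0.1, 0.7]
gripper_width: 0.0855
```

```bash
V=35 python3 go.py .631,.191,.13,21.9
python3 - <<'E'
from h import *
f=grab_frame("wrist");cv2.imwrite("pics/w22.png",f[:,:,::-1])
E
```

```text
t 34.05 pos [0.5407 0.2171 0.2809] yaw 21.8 tilt [-0.001 -0.    -1.   ] F [0.2071 0.0737 0.6731] w 0.0855 j [17.  4. 84.  0. 92. -5.]
  wp [0.631, 0.191, 0.13, 21.9] n 6
[[0.124,0.096,0.251,-0,0,-0],[0.124,0.096,0.251,-0,0,-0],[0.124,0.096,0.251,-0,0,-0],[0.124,0.096,0.252,-0,0,-0],[0.124,0.096,0.252,-0,0,-0]]
[[0.124,0.097,0.252,-0,0,-0]]
```

View pics/w22.png

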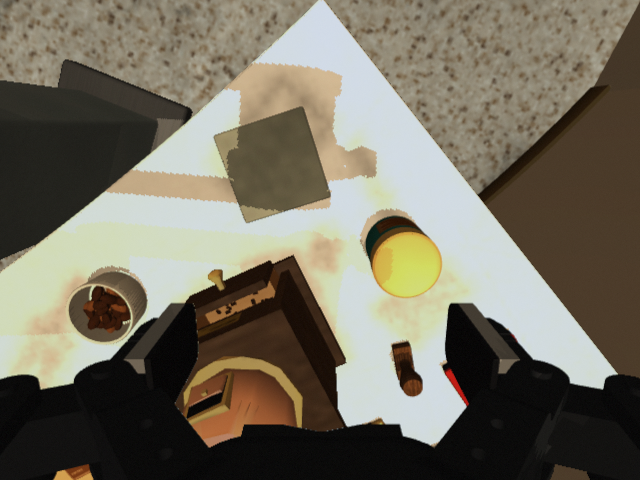

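Run:
```python
from h import *
m=camera_model("wrist")
print("tin",pix2w(m,(406,264),.075),"tile w",pix2w(m,[(214,138),(303,107),(330,193),(246,222)],.008).mean(0))
t=camera_model("top");print("tin top",pix2w(t,(191.5,185),.075))
```

```text
tin [[0.6306 0.1958 0.075 ]] tile w [0.488  0.2235 0.008 ]
tin top [[0.6298 0.1893 0.075 ]]
```

Emit:
step_arm([
  [0.15, 0.116, 0.2, 0, 0, 0],
  [0.15, 0.116, 0.2, 0, 0, 0],
  [0.15, 0.116, 0.2, 0, 0, 0],
  [0.15, 0.116, 0.2, 0, 0, 0],
  [0.144, 0.115, 0.2, 0, 0, 0],
])

```text
t: 34.6
ee_pos: [0.6323, 0.1909, 0.1813]
tcp_rot: [-3.085, -0.595, -0.002]
force: [0.6, 0.2, 0.1]
gripper_width: 0.0852
```

Emit:
step_arm([
  [0, 0, 0.2, 0, 0, 0],
  [0, 0, 0.2, 0, 0, 0],
  [0, 0, 0, 0, 0, 0],
  [0, 0, 0, 0, 0, 0],
  [0, 0, 0, 0, 0, 0],
])

```text
t: 35.1
ee_pos: [0.6326, 0.1915, 0.1433]
tcp_rot: [-3.085, -0.595, -0.005]
force: [0.0, -0.4, 1.0]
gripper_width: 0.0852
```

```bash
V=35 python3 go.py .632,.191,.036,21.9
python3 - <<'E'
from h import *
f=grab_frame("wrist");cv2.imwrite("pics/w23.png",f[:,:,::-1])
E
```

```text
t 35.10 pos [0.6326 0.1915 0.1433] yaw 21.8 tilt [ 0.003  0.    -1.   ] F [ 0.0425 -0.4445  0.9787] w 0.0852 j [12. 20. 80.  0. 80. -9.]
  wp [0.632, 0.191, 0.036, 21.9] n 4
[[-0.003,0,0.268,0,-0,-0],[-0.002,0,0.268,0,-0,-0],[-0.002,0,0.268,0,-0,-0],[-0.002,0.001,0.268,0,-0,-0]]
```

View pics/w23.png

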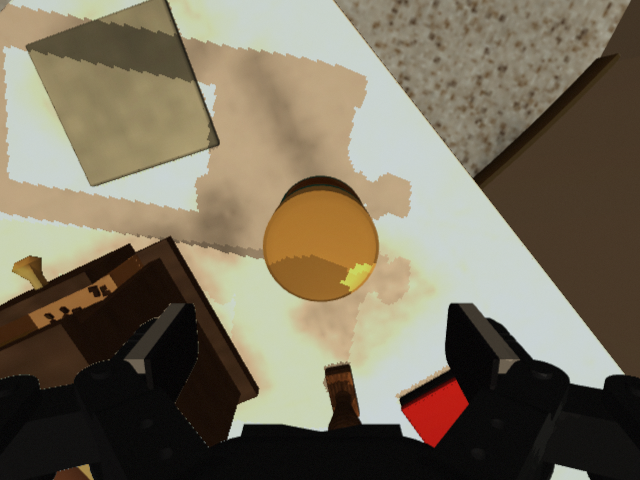

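Emit:
step_arm([
  [0, 0, 0.25, 0, 0, 0],
  [0, 0, 0.25, 0, 0, 0],
  [0, 0, 0.25, 0, 0, 0],
  [0, 0, 0.25, 0, 0, 0],
  [0, 0, 0.07, 0, 0, 0],
])

```text
t: 35.65
ee_pos: [0.6303, 0.1909, 0.0319]
tcp_rot: [3.085, 0.595, -0.005]
force: [-0.7, -1.0, -0.6]
gripper_width: 0.0853
```

Emit:
step_arm([
  [0, 0, 0, 0, 0, 0],
  [0, 0, 0, 0, 0, 0],
  [0, 0, 0, 0, 0, 0],
  [0, 0, 0, 0, 0, 0],
  [0, 0, 0, 0, 0, 0],
])

```text
t: 36.15
ee_pos: [0.6325, 0.1914, 0.0351]
tcp_rot: [-3.085, -0.595, -0.002]
force: [-0.2, 0.7, -0.5]
gripper_width: 0.0856
```

Emit:
step_arm([
  [0, 0, 0, 0, 0, 0],
  [0, 0, 0, 0, 0, 0],
  [0, 0, 0, 0, 0, 0],
  [0, 0, 0, 0, 0, 0],
  [0, 0, 0, 0, 0, 0],
], claw=-1, newtons=40)

```text
t: 36.65
ee_pos: [0.6321, 0.1913, 0.0344]
tcp_rot: [-3.085, -0.595, -0.001]
force: [0.1, 0.5, 4.2]
gripper_width: 0.0592
```

```bash
V=35 python3 go.py .632,.191,.16 .56,.215,.20 .487,.2215,.16
python3 - <<'E'
from h import *
from scipy.optimize import least_squares
im=grab_frame("wrist");cv2.imwrite("pics/w24.png",im[:,:,::-1])
E
```

```text
t 36.65 pos [0.6321 0.1913 0.0344] yaw 21.8 tilt [ 0.001  0.    -1.   ] F [0.0984 0.5067 4.2457] w 0.0592 j [12. 26. 85.  0. 70. -9.]
  wp [0.632, 0.191, 0.16] n 4
  wp [0.56, 0.215, 0.2] n 3
  wp [0.487, 0.2215, 0.16] n 3
[[-0,0.001,-0.314,0,-0,-0],[-0,0.001,-0.314,0,-0,-0],[-0.001,0.001,-0.314,0,-0,-0],[-0.001,0.001,-0.314,0,-0,-0],[-0.193,-0.164,-0.133,0,0,0]]
[[-0.193,-0.164,-0.133,0,0,0],[-0.193,-0.164,-0.133,0,0,0],[-0.218,-0.111,0.133,0,0,0],[-0.218,-0.111,0.133,0,0,0],[-0.218,-0.111,0.133,0,0,0]]
```

View pics/w24.png

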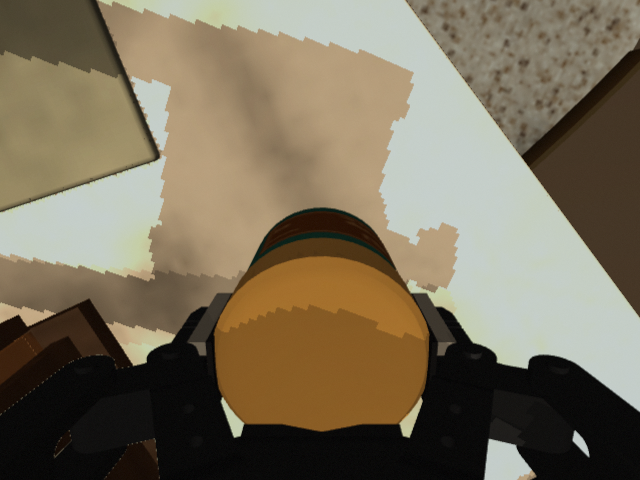

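Run:
```python
from h import *
from scipy.optimize import least_squares
m=camera_model("wrist");a=np.linspace(0,2*np.pi,400)
def f(c):
    p=w2pix(m,np.c_[c[0]+.031*np.cos(a),c[1]+.031*np.sin(a),np.full(400,.075)]);return [p[:,1].min()-255.5,p[:,0].min()-215,p[:,0].max()-429]
r=least_squares(f,[.63,.19]);print(r.x,r.fun,get_obs()["ee_pos"])
```

```text
[0.632  0.1949] [ 0.8338 -5.8833  5.8814] [0.6321 0.1913 0.0344]
```

Emit:
step_arm([
  [0, 0, -0.15, 0, 0, 0],
  [0, 0, -0.25, 0, 0, 0],
  [0, 0, -0.4, 0, 0, 0],
  [0, 0, -0.4, 0, 0, 0],
  [-0.193, -0.164, -0.16, 0, 0, 0],
])

```text
t: 37.2
ee_pos: [0.6113, 0.1986, 0.1761]
tcp_rot: [3.085, 0.592, 0.013]
force: [0.2, -0.6, -1.2]
gripper_width: 0.0593
```

Emit:
step_arm([
  [-0.193, -0.164, -0.16, 0, 0, 0],
  [-0.193, -0.164, -0.16, 0, 0, 0],
  [-0.218, -0.111, 0.133, 0, 0, 0],
  [-0.218, -0.111, 0.133, 0, 0, 0],
  [-0.218, -0.111, 0.133, 0, 0, 0],
])

```text
t: 37.7
ee_pos: [0.4855, 0.2219, 0.1623]
tcp_rot: [-3.085, -0.595, -0.0]
force: [-0.9, -0.1, -2.3]
gripper_width: 0.0592
```

Emit:
step_arm([
  [0, 0, 0.2, 0, 0, 0],
  [0, 0, 0.2, 0, 0, 0],
  [0, 0, 0, 0, 0, 0],
  [0, 0, 0, 0, 0, 0],
  [0, 0, 0, 0, 0, 0],
])

```text
t: 38.2
ee_pos: [0.4875, 0.2221, 0.1236]
tcp_rot: [-3.084, -0.595, -0.003]
force: [0.4, 0.3, -2.1]
gripper_width: 0.0588
```

```bash
V=35 python3 go.py .487,.2215,.06
python3 - <<'E'
from h import *
im=grab_frame("wrist");cv2.imwrite("pics/w25.png",im[:,:,::-1])
E
```

```text
t 38.20 pos [0.4875 0.2221 0.1236] yaw 21.8 tilt [ 0.002  0.    -1.   ] F [ 0.4267  0.3201 -2.1452] w 0.0588 j [ 19.   2. 103.   0.  75.  -3.]
  wp [0.487, 0.2215, 0.06] n 2
[[-0.004,0.002,0.318,0,-0.001,-0],[-0.004,0.002,0.318,0,-0.001,-0]]
```

View pics/w25.png

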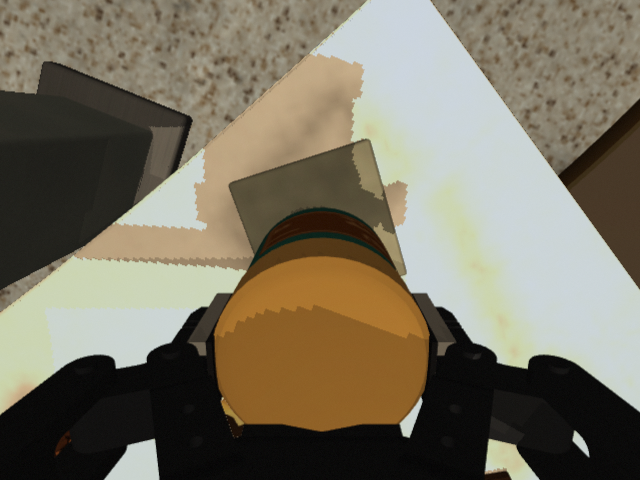

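Emit:
step_arm([
  [-0.006, 0.015, 0.25, 0, 0, 0],
  [0, 0, 0.25, 0, 0, 0],
  [0, 0, 0.15, 0, 0, 0],
  [0, 0, 0.09, 0, 0, 0],
  [0, 0, 0, 0, 0, 0],
])

```text
t: 38.75
ee_pos: [0.4861, 0.2201, 0.0473]
tcp_rot: [3.084, 0.595, -0.003]
force: [0.0, -0.1, -1.8]
gripper_width: 0.0593
```

Emit:
step_arm([
  [0, 0, 0, 0, 0, 0],
  [0, 0, 0, 0, 0, 0],
  [0, 0, 0, 0, 0, 0],
  [0, 0, 0, 0, 0, 0],
  [0, 0, 0, 0, 0, 0],
])

```text
t: 39.25
ee_pos: [0.4869, 0.2204, 0.0485]
tcp_rot: [-3.085, -0.595, -0.001]
force: [-0.3, 0.1, -1.4]
gripper_width: 0.0595
```

Emit:
step_arm([
  [0, 0, 0.03, 0, 0, 0],
  [0, 0, 0.02, 0, 0, 0],
  [0, 0, 0, 0, 0, 0],
  [0, 0, 0, 0, 0, 0],
  [0, 0, 0, 0, 0, 0],
])

```text
t: 39.75
ee_pos: [0.4867, 0.2203, 0.0432]
tcp_rot: [-3.085, -0.595, -0.0]
force: [-1.4, -0.5, 2.0]
gripper_width: 0.059
```

Emit:
step_arm([
  [0, 0, 0.015, 0, 0, 0],
  [0, 0, 0, 0, 0, 0],
  [0, 0, 0, 0, 0, 0],
  [0, 0, 0, 0, 0, 0],
  [0, 0, 0, 0, 0, 0],
])

```text
t: 40.25
ee_pos: [0.4867, 0.2204, 0.0431]
tcp_rot: [3.085, 0.595, -0.0]
force: [-10.0, -3.2, 17.1]
gripper_width: 0.0591
```

Contact made; release and back off.

Emit:
step_arm([
  [0, 0, -0.01, 0, 0, 0],
  [0, 0, 0, 0, 0, 0],
  [0, 0, 0, 0, 0, 0],
  [0, 0, 0, 0, 0, 0],
  [0, 0, 0, 0, 0, 0],
], claw=1)

```text
t: 40.75
ee_pos: [0.4866, 0.2202, 0.0423]
tcp_rot: [3.085, 0.595, -0.001]
force: [0.1, 0.5, -0.4]
gripper_width: 0.0858
```

Emit:
step_arm([
  [0, 0, -0.1, 0, 0, 0],
  [0, 0, -0.3, 0, 0, 0],
  [0, 0, -0.4, 0, 0, 0],
  [0, 0, -0.4, 0, 0, 0],
  [0, 0, -0.4, 0, 0, 0],
])

```text
t: 41.25
ee_pos: [0.4865, 0.2203, 0.2049]
tcp_rot: [-3.085, -0.595, -0.001]
force: [1.0, -0.5, 0.4]
gripper_width: 0.0853
```

Emit:
step_arm([
  [-0.2, 0.1, -0.2, 0, 0, 0],
  [-0.3, 0.1, 0, 0, 0, 0],
  [-0.3, 0.1, 0, 0, 0, 0],
  [0, 0, 0, 0, 0, 0],
  [0, 0, 0, 0, 0, 0],
])

```text
t: 41.75
ee_pos: [0.4237, 0.1626, 0.2235]
tcp_rot: [-3.085, -0.594, -0.003]
force: [-0.4, -0.1, 0.0]
gripper_width: 0.0851
```

```bash
python3 go.py
python3 - <<'E'
from h import *
im=grab_frame("wrist");cv2.imwrite("pics/w26.png",im[:,:,::-1])
im=grab_frame("top");cv2.imwrite("pics/t26.png",im[:,:,::-1])
im=grab_frame("scene");cv2.imwrite("pics/s26.png",im[:,:,::-1])
E
```

```text
t 41.75 pos [0.4237 0.1626 0.2235] yaw 21.8 tilt [ 0.002  0.    -1.   ] F [-0.4158 -0.0635  0.0265] w 0.0851 j [ 15. -16. 108.   0.  87.  -7.]
```

View pics/w26.png

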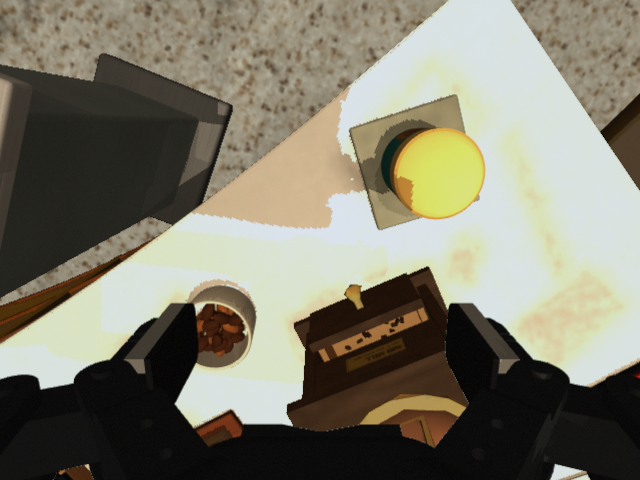

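View pics/t26.png

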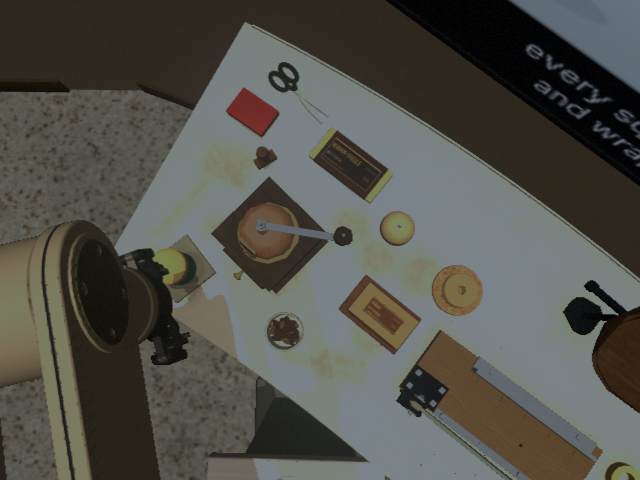

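View pics/s26.png

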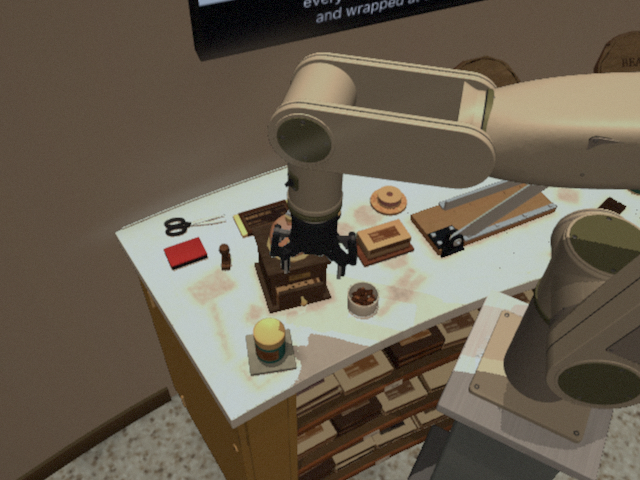

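Run:
```python
from h import *
w=camera_model("wrist");t=camera_model("top");s=camera_model("scene")
print("tin wrist",pix2w(w,(440,173.5),.083))
a=pix2w(w,[(349,128),(457,95),(379,229)],.008);print("tile wrist",(a[1]+a[2])/2)
print("spool top hole",pix2w(t,(462,290.5),.028),"scene",pix2w(s,(388.5,195),.028))
i=cv2.imread("pics/t26.png");o=cv2.imread("pics/top0.png")
for n,(x,y,ww,hh) in dict(bell=(375,205,45,45),dish=(262,308,48,46),stamp=(246,140,36,36)).items():
    r=cv2.matchTemplate(i[y-8:y+hh+8,x-8:x+ww+8],o[y:y+hh,x:x+ww],cv2.TM_CCOEFF_NORMED);print(n,cv2.minMaxLoc(r)[1],np.array(cv2.minMaxLoc(r)[3])-8)
cv2.imwrite("pics/c26.png",cv2.resize(i[255:365,330:490],None,fx=5,fy=5,interpolation=cv2.INTER_CUBIC))
```

```text
tin wrist [[0.4865 0.2248 0.083 ]]
tile wrist [0.4877 0.2236 0.008 ]
spool top hole [[ 0.4563 -0.2942  0.028 ]] scene [[ 0.4585 -0.287   0.028 ]]
bell 0.9988592863082886 [0 0]
dish 0.9952300786972046 [0 0]
stamp 0.9994020462036133 [0 0]
```

View pics/c26.png

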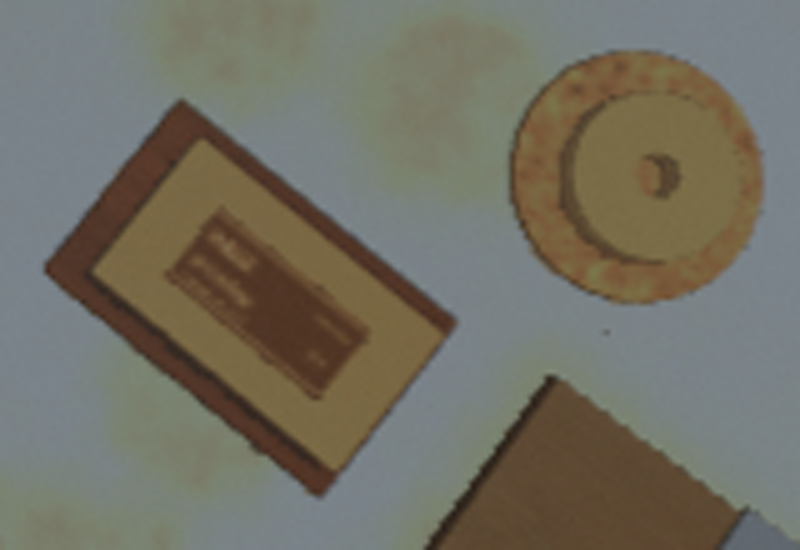

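```bash
python3 -c "
from workcell import *
print(close_job())"
```

```text
the job is handed in; nothing more can be done
None
```

I swapped all three pieces and handed the job in at about 42 s of the 128 s allowed. The close call reported no verdict.

**What I did:** I put the tin aside on the free spot beyond the mill. Then the box went from the coaster to the board, the spool from the tile to the coaster, and the tin from the free spot to the tile.

**Last checks, from the camera pictures:**

| Item | Measured against its base |
|---|---|
| Box | about 1–2 mm from the board's centre; length within about 1° of the board's, measured in the grip just before release |
| Spool | lies flat, about 2–4 mm from the coaster's centre |
| Tin | upright, about 2 mm from the tile's centre |
| Bell, dish, stamp | 0 px shift in the top picture |

- **Gripper:** it was open and about 15 cm above the counter, clear of everything, when I handed in.
- **Disagreement:** the wrist camera and the top camera differed by 3–5 mm in y. I used values between the two, and that gap is well inside the 15 mm limit. No check failed.

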